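# Turn the drip hook and hang the slide rack to drain

## Robot

A 6-joint arm with a two-finger parallel gripper is mounted at the origin on the work surface. World frame = base frame: x ahead of the robot, y to its left, z up, the work surface at z = 0. Lengths are in m, angles in rad, forces in N, time in s.
With the tool pointing down it reaches from about 0.35 to 0.925 m from the base axis. Payload 6.4 kg.
Tool frame: the origin (TCP) lies between the finger pads; the fingertips stand nose_length ahead of it and the grasp point (between the pads) lies 2 mm behind it (nose_length is the distance from the TCP to the fingertips, in m); z points along the fingers, y is the direction in which the jaws open and shut (so a half turn about z gives the same grasp; the last joint's range is limited). The gripper opens to 94 mm and grips with 3 to 60 N. Pads are 16 mm wide; open, the fingers measure 119 mm over their backs; the gripper's body (75 mm by 177 mm) begins 78 mm behind the grasp point.
Start: joints at [-1.297, 0.245, 1.558, -0, 1.339, -0.174], TCP at [0.281, -0.586, 0.222] pointing down, gripper open.
Joint ranges: [-3.13, 3.13], [-1.02, 2.26], [0.13, 2.54], [-0.95, 4.09], [0.21, 2.88], [-2.74, 2.74]. Speed limits (rad/s): [2.57, 2.57, 3.14, 3.14, 3.14, 3.14].

## Interface

Orientations are given as [roll, pitch, yaw] about the fixed x, y, z axes, in that order (R = Rz(yaw) Ry(pitch) Rx(roll)).
In Python, from workcell import sense, get_image, camera_params, close_job, nose_length gives the robot as it stands.
- The arm moves only by the shell command python3 -m jog 'ROWS' [FORCE]. ROWS is JSON, one flat list of numbers, 5 for each row, row after row: the opening, from -1 (shut) to 1 (fully open), then the shift along the tool's x, y, z in cm, then the turn about the tool's z in degrees. A call has 1 to 10 rows; each row shifts and turns the commanded pose from where the row before left it, along the tool's axes as they then stand; what a row does not reach is not made up. A row lasts 1/12 s, in which the tool goes at most 41.7 mm and 7.16 degrees, less where a joint would pass 70% of its speed; a pose out of reach is approached as far as the arm can. A call with a gripper value outside its range is refused whole. The fingers move at their own pace and stop on an object; FORCE is the grip in N (left out, the last holds). Time passes only in rows, so rows that do not move let the fingers close. It gives the time, the measured TCP pose, the force and the opening at its end, in the units of the state.
- sense(): the state, without advancing time (a new reading comes with each control period).
- get_image(name): name is "scene" or "top" or "wrist"; returns the picture (480x640x3 uint8, blue, green, red); there is no depth.
- camera_params(name): a dict with "mtx" (3x3 intrinsics, pixels), "k1" (the pictures are not rectified: a ray, as slopes to the right and down, at radius r is drawn at 1 + k1 r^2 times it, then the intrinsics apply), "position" and "orientation" of the camera in the world. Camera axes: x right, y down, z forward; pixel columns grow to the right and rows downward; lengths in m; the calibration is good to about 2 mm. A picture is of the moment at which its call begins: read the wrist's pose just before it. camera_params takes no time and is no camera call; for the wrist camera it gives the pose at the moment of the call.
- close_job(): hands the job in, once; it reports no verdict.
The state is a dict: "t": time; "joints": joint angles; "joint_velocities": joint speeds; "tau": joint torques, N m; "eef_pos": TCP position; "ee_rot": TCP orientation; "force": force on the tool from outside, world axes, zero at the start; "ft_torque": the same for the moment, N m; "gripper_width": finger opening in m.
Only numpy, scipy, OpenCV 4.12 (cv2) and the standard library are available. Lean on these libraries where they do the work, as an engineer would, in place of code of your own. Each camera call takes 0.05 s, during which the arm holds its last target.

## Task

Turn the swivel hook on the drain station until it points squarely over the middle of the steel drain pan (not the red dish), then take the yellow slide rack from the slanted rest and hang it by its handle window in the middle of the hook's seat. Before letting go, give the rack a steady downward tug of about 12 N for half a second to make sure it has caught, reseating it if it comes off, then leave it hanging still over the pan. Do not shift or knock over the bottles, jars and boxes standing around, and do not drop the rack or wrench the hook.

Things in the scene. Friction and masses are not known exactly. Their poses are not given: they have to be found in the camera images.
- rack_grip (a point): Centre of the orange grip tab of the yellow slide rack: tab 10 mm thick (x), 44 wide (y), 40 tall (z). The rack's z is its own up, x is normal to the flat handle, y along it. The rack (0.18 to 0.32 kg, same front and back) starts leaning 35 degrees from vertical in the slanted rest, top towards the robot; the tab's sides are free there.
- rack_eye (a point): Middle of the underside of the rack handle's top bar, 32 mm below rack_grip along the rack's z: the edge that sits in the hook. Below it is the handle's window, 50 mm wide (y) and 50 mm high, open right through along x. The bar is 10 mm thick (x), 12 high, 74 wide; the tab stands on it.
- rack_base (a point): Centre of the rack's underside, 152 mm below rack_grip along the rack's z. The basket is 45 (x) x 100 (y) x 70 (z) mm, holding glass slides; the 10 mm thick handle plate stands on its middle.
- rack: The slide rack itself, origin at rack_base.
- rest: Blue slanted rest, fixed, base 190 x 130 mm; origin on the table under its seat, x away from the robot. A clear level splash hood hangs over the rack, 130 mm wide, from 45 mm before the origin (-x) to 110 mm behind it, underside 285 mm up, posts at x +100 mm. It blocks the way straight up: the rack slides out freely along its own leaning axis (seat plate 60 mm high, lip 12 mm).
- station: Drain station, fixed: steel base plate 6 mm thick, from 140 mm before (-x) to 50 mm behind the origin, 280 mm wide, with a 20 mm thick post. Origin on the table at the post's axis, x away from the robot. Pan and dish stand on the plate before the post, to its left and right in either order. Nothing of it is higher than the hook's head, 182 mm.
- hook (a joint): Angle of the swivel hook about the post's vertical axis, rad, counter-clockwise from above; at 0 it points along the station's -x, at pi along its +x. It turns endlessly either way and stays where it is left (friction 0.07 N m, about 1 N at the arm).
- hook_seat (a point): Top of the hook's seat, 100 mm from the post's axis, 165 mm up; its x points back to the post. The hook is a green-coated 10 mm steel bar: level arm, centre line 172 mm up, from the post's black head (32 mm diameter) out to 78 mm; then the 20 mm long seat, 12 mm lower (90 to 110 mm out); then an upturned tip, top 177 mm up, ending 127 mm out.
- pan_centre (a point): Steel drain pan with dark bars, fixed, 110 x 110 mm: centre of its rim, 24 mm above the table and 100 mm from the post's axis. The hook must point over it.
- dish_centre (a point): Red stain dish, fixed, as large as the drain pan and on the other side of the station: not the place for the rack. Centre of its rim, 24 mm up.
- amber_bottle: Loose tall amber bottle with blue cap, 64 mm diameter, 200 mm tall, behind the drain station. Origin at the centre of its underside.
- wide_jar: Loose clear jar with red lid, 66 mm diameter, 100 mm tall, behind the drain station. Origin at the centre of its underside.
- specimen_pot: Loose white pot with orange lid, 52 mm diameter, 60 mm tall, on the robot's side of the slanted rest. Origin at the centre of its underside.
- stain_jar: Loose green jar with black lid, 56 mm diameter, 90 mm tall, beyond the slanted rest. Origin at the centre of its underside.
- slide_box: Loose flat blue slide box with white lid, 50 x 112 x 36 mm, at the robot's left. Origin at the centre of its underside.
- tube_block: Loose green block of capped tubes, 70 x 160 x 107 mm, at the robot's right. Origin at the centre of its underside.
- wash_bottle: Loose white wash bottle with red cap, 70 mm diameter, 170 mm tall, at the robot's left. Origin at the centre of its underside.
There are look-alikes about, which are no part of the job. Leave any purple look-alike of the rack alone.

How it is judged:
On the way, in this order (a step that is already met when the one before it is completed fails the run):
1. the hook points over the steel drain pan (horizontal distance between hook_seat and pan_centre below 0.022 m), for 0.3 s.
2. the handle's bar is brought into the hook's seat over the pan, not yet pulled (horizontal distance between hook_seat and pan_centre below 0.022 m and distance between rack_eye and hook_seat below 0.015 m and contact force between rack and hook below 4.5 N), for 0.1 s.
3. the rack, held by the fingers, is tugged down on the hook with more than 6 N (distance between rack_eye and hook_seat below 0.015 m and contact force between rack and hook above 6 N and contact force between the fingers and rack above 1 N), for 0.2 s.
At the end, for the whole second after the job is handed in: The hook's seat is within 22 mm (level) of the drain pan's centre, the middle of the bar's underside is within 14 mm of the seat, the rack's underside is within 30 mm (level) of the pan's centre, the rack hangs within 0.2 rad of upright, released and still (horizontal distance between hook_seat and pan_centre below 0.022 m and distance between rack_eye and hook_seat below 0.014 m and horizontal distance between rack_base and pan_centre below 0.03 m and angle between rack_base's own z axis and vertical below 0.2 rad and linear speed of rack below 0.03 m/s); the robot touches nothing.
It fails at once if a bottle, jar or box standing around is shifted more than 30 mm (distance of any of amber_bottle, wide_jar, specimen_pot, stain_jar, slide_box, tube_block, wash_bottle from where it was at the start of the episode above 0.03 m).
It fails at once if the rack is dropped on the table, the pan or the dish (height (world z) of rack_grip below 0.1 m).
It fails at once if the hook is wrenched with more than 40 N (contact force between any of rack, the fingers and hook above 40 N).
It also fails if it takes over 72 s, if anything falls off the work surface, if the arm or the gripper's body presses on something with over 40 N, if the wrist force passes 120 N, or if a joint passes its speed limit or range.

## Working session

There is one attempt and no reset: what is moved stays moved. The work goes in short steps, Python scripts to look and compute and a shell command to move; the robot and the scene stay as the last step left them, time stands still between calls to the robot, and variables do not carry over. Pictures are saved under pics/ and viewed, and the job is handed in when it is done.

```bash
ls; mkdir -p pics
python3 - <<'E'
from workcell import *
import cv2
print(sense()); print(nose_length() if callable(nose_length) else nose_length)
for n in ["scene","top","wrist"]:
    im=get_image(n); cv2.imwrite(f"pics/{n}0.png",im)
    print(n,camera_params(n))
E
```

```text
pics
{'t': 0.0, 'joints': array([-1.29709313e+00,  2.45817780e-01,  1.55900478e+00, -3.89767982e-05,
        1.33870717e+00, -1.74099105e-01]), 'joint_velocities': array([-1.39673764e-03, -2.30130020e-04, -6.14737684e-05,  5.98062888e-04,
        1.62480545e-03, -1.02081912e-03]), 'tau': array([ 1.74148685e-03, -4.15832770e+01, -3.14599621e+01,  6.85628713e-02,
        3.33395996e-02, -1.48502127e-04]), 'eef_pos': array([ 0.28127988, -0.58535123,  0.22134793]), 'ee_rot': array([-3.13967829e+00, -2.98201777e-04,  4.47811021e-01]), 'force': array([-0.49658639, -0.98863236,  0.57256802]), 'ft_torque': array([-0.00389695, -0.0320424 , -0.01552213]), 'gripper_width': 0.09387552475397436}
0.017
scene {'mtx': array([[445.41054459,   0.        , 319.90314274],
       [  0.        , 445.41054459, 228.8324652 ],
       [  0.        ,   0.        ,   1.        ]]), 'k1': -0.00257177844214501, 'position': array([1.31295677, 0.26860475, 0.80458693]), 'orientation': array([-2.31150217,  0.02104768,  1.9219131 ])}
top {'mtx': array([[614.84824727,   0.        , 318.73190762],
       [  0.        , 614.84824727, 243.40071989],
       [  0.        ,   0.        ,   1.        ]]), 'k1': 0.06037626286851487, 'position': array([0.32026949, 0.00696763, 1.80496243]), 'orientation': array([-2.98401303e+00, -1.14138710e-03, -1.56535766e+00])}
wrist {'mtx': array([[332.74372537,   0.        , 323.92644891],
       [  0.        , 332.74372537, 236.14979416],
       [  0.        ,   0.        ,   1.        ]]), 'k1': -0.05242130999343587, 'position': array([ 0.34609769, -0.55516963,  0.38386838]), 'orientation': array([ 2.88841041e+00,  1.62414044e-03, -1.12313956e+00])}
```

View pics/scene0.png

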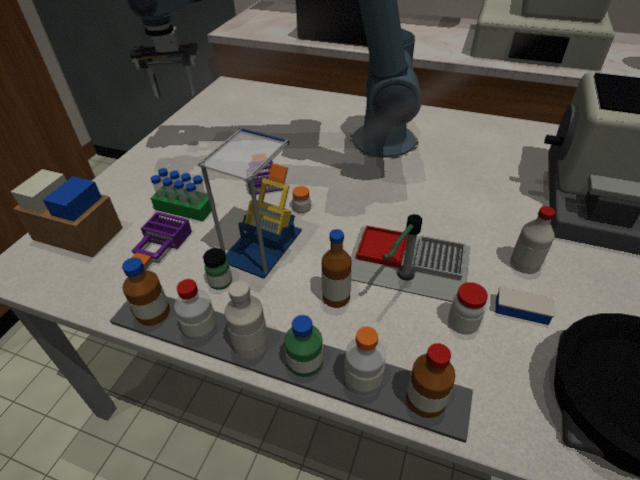

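View pics/top0.png

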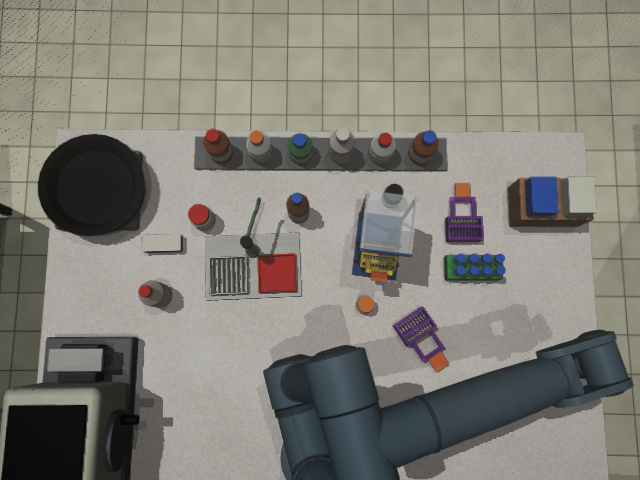

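View pics/wrist0.png

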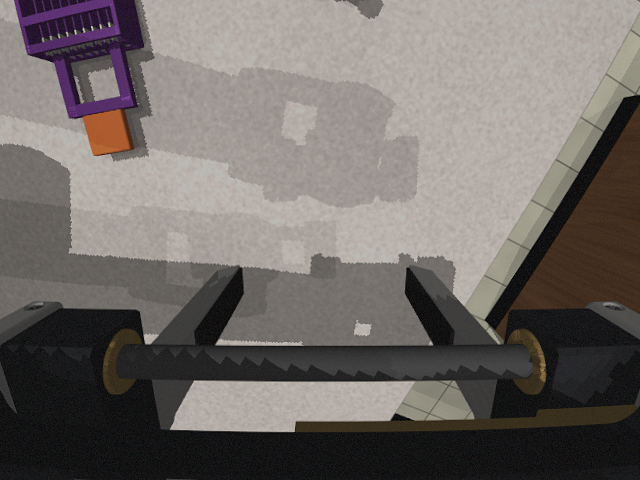

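```bash
cat > h.py <<'E'
import numpy as np, cv2
from scipy.spatial.transform import Rotation as R
from workcell import *
def ray(cp,p):
    d=cv2.undistortPoints(np.array([[p]],float),cp["mtx"],np.array([cp["k1"],0,0,0.]))[0,0]
    v=R.from_euler('xyz',cp["orientation"]).as_matrix()@np.array([d[0],d[1],1.]); return np.array(cp["position"]),v/np.linalg.norm(v)
def onz(cp,p,z):
    o,v=ray(cp,p); return o+v*(z-o[2])/v[2]
def tri(cps,ps):
    A=np.zeros((3,3));b=np.zeros(3);L=[]
    for c,p in zip(cps,ps):
        o,v=ray(c,p);M=np.eye(3)-np.outer(v,v);A+=M;b+=M@o;L.append((o,v))
    x=np.linalg.solve(A,b); return x,[np.linalg.norm(np.cross(x-o,v)) for o,v in L]
def proj(cp,X):
    m=R.from_euler('xyz',cp["orientation"]).as_matrix()
    d=m.T@(np.array(X)-cp["position"]); a=d[:2]/d[2]; a=a*(1+cp["k1"]*(a@a)); return cp["mtx"][:2,:2]@a+cp["mtx"][:2,2]
def crop(im,x0,y0,x1,y1,s,name):
    cv2.imwrite(name,cv2.resize(im[y0:y1,x0:x1],None,fx=s,fy=s,interpolation=cv2.INTER_CUBIC))
E
python3 - <<'E'
from h import *
s=cv2.imread("pics/scene0.png");t=cv2.imread("pics/top0.png")
crop(s,190,120,340,290,4.5*0.78,"pics/c1.png")
crop(t,330,170,480,390,2.7,"pics/c2.png")
crop(t,190,180,330,310,4.5,"pics/c3.png")
crop(s,340,200,480,300,5,"pics/c4.png")
E
```

```text
(no output)
```

View pics/c1.png

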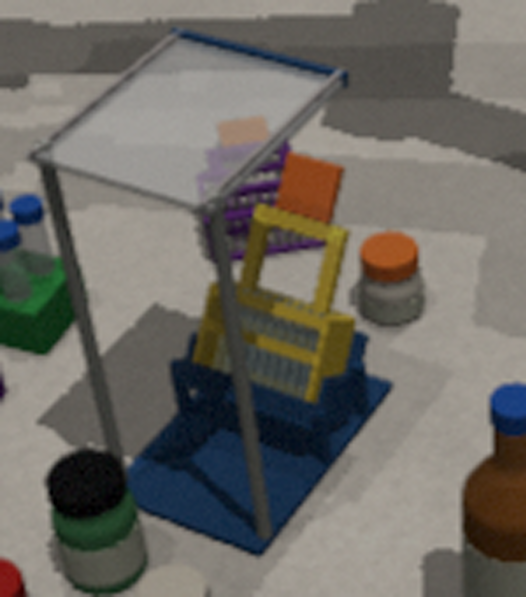

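View pics/c2.png

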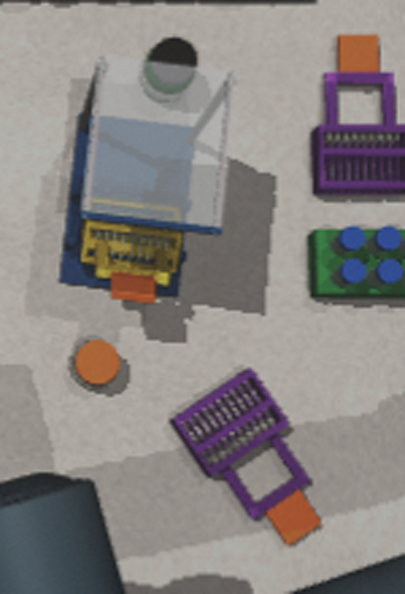

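View pics/c3.png

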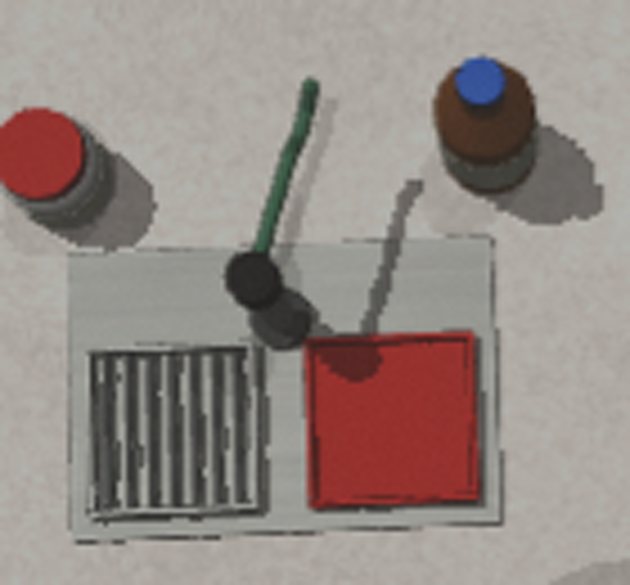

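View pics/c4.png

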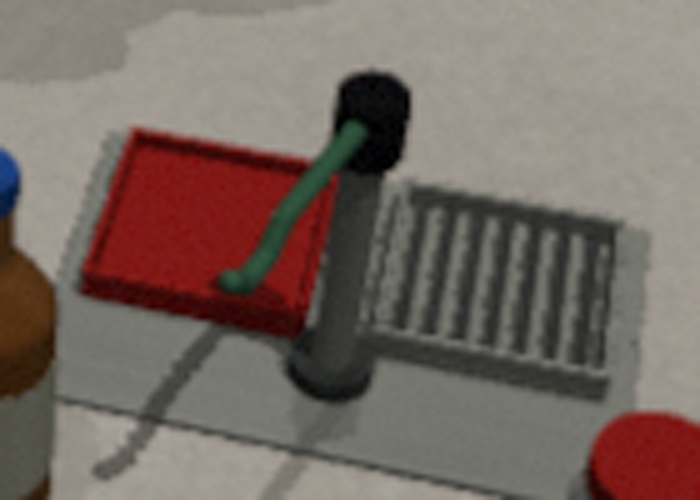

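Run:
```python
from h import *
t=cv2.imread("pics/top0.png");s=cv2.imread("pics/scene0.png");T=camera_params("top");S=camera_params("scene")
c3=lambda u,v:(190+u/4.5-.4,180+v/4.5-.4)
print("head",onz(T,c3(253,280),.182), "dish",onz(T,c3(393,420),.024))
pan=[onz(T,c3(*p),.024) for p in [(90,350),(258,347),(265,512),(92,518)]];print("pan",np.mean(pan,0))
print("plate",[onz(T,c3(*p),.006).round(3) for p in [(68,252),(490,237),(502,522),(75,540)]])
print("tip",onz(T,c3(312,85),.177))
for n,p,z in [("amber",(480,82),.2),("jar",(40,153),.1)]: print(n,onz(T,c3(*p),z))
c4=lambda u,v:(340+u/5-.4,200+v/5-.4)
print("tri head top", tri([T,S],[c3(253,280),c4(375,88)]))
print("tri tip", tri([T,S],[c3(312,85),c4(232,280)]))
c1=lambda u,v:(190+u/3.51-.4,120+v/3.51-.4); c2=lambda u,v:(330+u/2.7-.4,170+v/2.7-.4)
print("specimen",onz(T,c2(97,362),.06),"hood front corners",onz(T,c2(82,212),.285),onz(T,c2(220,232),.285))
print("hood tri",tri([T,S],[c2(82,212),c1(345,77)]),tri([T,S],[c2(220,232),c1(175,33)]))
for nm,im,box in [("T",t,(360,260,400,290)),("S",s,(262,155,292,190))]:
    x0,y0,x1,y1=box
    h=cv2.cvtColor(im[y0:y1,x0:x1],cv2.COLOR_BGR2HSV); m=cv2.inRange(h,(3,150,60),(14,255,255))
    n,l,st,ce=cv2.connectedComponentsWithStats(m);i=1+np.argmax(st[1:,4]); c=max(cv2.findContours((l==i).astype(np.uint8),0,2)[0],key=cv2.contourArea)
    print(nm,ce[i]+[x0,y0],st[i],cv2.boxPoints(cv2.minAreaRect(c))+[x0,y0])
crop(t,350,240,410,290,12,"pics/c5.png");crop(s,240,155,300,215,10,"pics/c6.png")
```

```text
head [0.58133457 0.20129367 0.182     ] dish [0.51558748 0.12760278 0.024     ]
pan [0.50755607 0.26717103 0.024     ]
plate [array([0.628, 0.344, 0.006]), array([0.639, 0.067, 0.006]), array([0.451, 0.057, 0.006]), array([0.439, 0.333, 0.006])]
tip [0.70126597 0.16922003 0.177     ]
amber [0.69833677 0.06725061 0.2       ]
jar [0.6744336  0.34627685 0.1       ]
tri head top (array([0.58112547, 0.20038551, 0.18395265]), [np.float64(0.0006796044718913091), np.float64(0.0006796044718913003)])
tri tip (array([0.70184442, 0.16897429, 0.17491974]), [np.float64(0.0004616727764970061), np.float64(0.00046167277649708825)])
specimen [ 0.42574734 -0.12674989  0.06      ] hood front corners [ 0.55043208 -0.09659538  0.285     ] [ 0.53248834 -0.22377835  0.285     ]
hood tri (array([ 0.5493622 , -0.09635681,  0.29286823]), [np.float64(0.0003191412459302348), np.float64(0.00031914124593032195)]) (array([ 0.53193565, -0.2234927 ,  0.29144092]), [np.float64(0.0007593498115128363), np.float64(0.0007593498115128013)])
T [378.78709677 275.87741935] [ 11  11  17  11 155] [[369.90769196 279.73846054]
 [371.10769272 270.13846207]
 [387.23077011 272.15384674]
 [386.03076935 281.75384521]]
S [277.66015625 173.07421875] [  7   9  19  19 256] [[267.76470613 178.94117737]
 [271.64706039 163.41176605]
 [287.41176605 167.35294342]
 [283.52941132 182.88235474]]
```

View pics/c5.png

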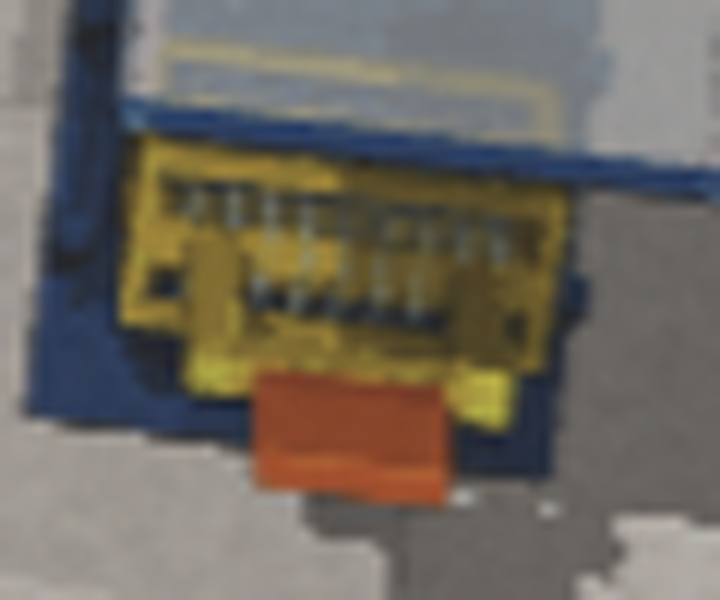

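View pics/c6.png

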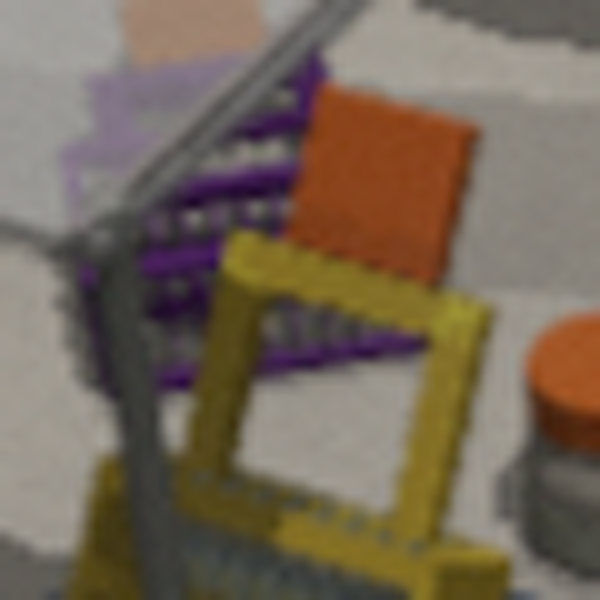

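Run:
```python
from h import *
T=camera_params("top");S=camera_params("scene")
c5=lambda u,v:(350+u/12-.46,240+v/12-.46); c6=lambda u,v:(240+u/10-.45,155+v/10-.45)
P=[tri([T,S],[c5(*a),c6(*b)]) for a,b in [((262,458),(468,128)),((450,478),(318,88)),((255,372),(438,282)),((445,388),(290,238))]]
for p in P: print(p[0].round(4),np.round(p[1],4))
Q=np.array([p[0] for p in P]);up=Q[:2].mean(0)-Q[2:].mean(0);yy=Q[[0,2]].mean(0)-Q[[1,3]].mean(0)
print("len",np.linalg.norm(up),np.linalg.norm(yy),"tilt",np.degrees(np.arctan2(np.hypot(*up[:2]),up[2])),"yaw y",np.degrees(np.arctan2(-yy[0],yy[1])))
a=-0.14
for a in (-.14,np.arctan2(-yy[0],yy[1])):
  X=np.array([np.cos(a),np.sin(a),0]);t=np.radians(35); n=X*np.cos(t)+np.array([0,0,np.sin(t)]);u=-X*np.sin(t)+np.array([0,0,np.cos(t)])
  c=Q.mean(0)-.005*n; print(a,"grip",c,"base",c-.152*u)
```

```text
[ 0.4879 -0.1348  0.1767] [0.001 0.001]
[ 0.4839 -0.1767  0.1769] [0.0015 0.0015]
[ 0.5105 -0.1359  0.1453] [0.0008 0.0008]
[ 0.5069 -0.1783  0.1465] [0.0004 0.0004]
len 0.038437534202350375 0.04234642887963656 tilt 36.46662811991817 yaw y -5.157335344095026
-0.14 grip [ 0.4932586  -0.15583595  0.15849128] base [ 0.57958921 -0.16800183  0.03398017]
-0.0900124823839329 grip [ 0.49323511 -0.15603932  0.15849128] base [ 0.58006577 -0.16387634  0.03398017]
```

```bash
cat >> h.py <<'E'
def plan(x,y,z,yawdeg=None):
    s=sense();Rm=R.from_euler('xyz',s["ee_rot"]).as_matrix()
    d=Rm.T@(np.array([x,y,z])-s["eef_pos"])*100
    yw=np.degrees(np.arctan2(Rm[1,0],Rm[0,0]))
    print("pos",s["eef_pos"].round(4),"yaw",yw.round(2),"t",round(s["t"],2),"F",s["force"].round(2),"w",round(s["gripper_width"],4))
    print("shift cm",d.round(2),"turn",None if yawdeg is None else round(-((yawdeg-yw+180)%360-180),1))
E
python3 -c "
from h import *
plan(.634,.187,.36,-14.6)"
```

```text
pos [ 0.2813 -0.5855  0.2216] yaw 25.66 t 0.15 F [ 0.2   0.81 -0.49] w 0.0939
shift cm [ 65.24 -54.38 -13.74] turn 40.3
```

```bash
python3 -m jog '[-0.1,0,0,-3.5,0,-0.1,0,0,-3.5,0,-0.1,0,0,-3.5,0,-0.1,0,0,-3.3,0,-0.1,2.9,-2.4,0,0,-0.1,2.9,-2.4,0,0,-0.1,2.9,-2.4,0,0,-0.1,2.9,-2.4,0,0,-0.1,2.9,-2.4,0,0,-0.1,2.9,-2.4,0,0]' 10
python3 -m jog '[-0.1,2.9,-2.4,0,0,-0.1,2.9,-2.4,0,0,-0.1,2.9,-2.4,0,0,-0.1,2.9,-2.4,0,0,-0.1,2.9,-2.4,0,0,-0.1,2.9,-2.4,0,0,-0.1,2.9,-2.4,0,0,-0.1,2.9,-2.4,0,0,-0.1,2.9,-2.4,0,0,-0.1,2.9,-2.4,0,0]'
python3 -m jog '[-0.1,2.9,-2.4,0,0,-0.1,2.9,-2.4,0,0,-0.1,2.9,-2.4,0,0,-0.1,0,0,0,6.7,-0.1,0,0,0,6.7,-0.1,0,0,0,6.7,-0.1,0,0,0,6.7,-0.1,0,0,0,6.7,-0.1,0,0,0,6.7]'
python3 -c "
from h import *
plan(.634,.187,.172,-14.6)"
```

```text
t: 0.98
eef_pos: [0.3762, -0.3789, 0.3601]
ee_rot: [-3.141, -0.0, 0.447]
force: [1.3, 0.2, -0.0]
gripper_width: 0.0423
t: 1.82
eef_pos: [0.5337, -0.0369, 0.3603]
ee_rot: [3.142, 0.0, 0.448]
force: [-1.0, 0.1, 0.2]
gripper_width: 0.0424
t: 2.57
eef_pos: [0.5805, 0.0638, 0.36]
ee_rot: [3.141, 0.001, -0.259]
force: [0.8, -0.8, -0.4]
gripper_width: 0.0424
pos [0.5805 0.0638 0.36  ] yaw -14.87 t 2.57 F [ 0.75 -0.84 -0.35] w 0.0424
shift cm [  2.02 -13.28  18.8 ] turn -0.3
```

```bash
python3 -m jog '[-0.1,0.5,-3.3,0,0,-0.1,0.5,-3.3,0,0,-0.1,0.5,-3.3,0,0,-0.1,0.5,-3.4,0,0,-0.1,0,0,3,0,-0.1,0,0,3,0,-0.1,0,0,2,0,-0.1,0,0,0,0]'
python3 - <<'E'
from h import *
plan(.634,.187,.172,-14.6)
c=camera_params("wrist");im=get_image("wrist");cv2.imwrite("pics/w1.png",im)
print(proj(c,[.581,.2008,.182]),proj(c,[.7015,.169,.175]),proj(c,[.634,.187,.177]))
E
```

```text
t: 3.23
eef_pos: [0.6306, 0.1873, 0.2738]
ee_rot: [3.138, 0.01, -0.253]
force: [-0.2, 0.1, -1.8]
gripper_width: 0.0422
pos [0.6306 0.1873 0.2738] yaw -14.52 t 3.23 F [-0.24  0.08 -1.81] w 0.0422
shift cm [ 0.44 -0.09 10.17] turn 0.1
[321.57011343 301.8623711 ] [322.04191688 147.40774554] [321.54319622 236.97927485]
```

View pics/w1.png

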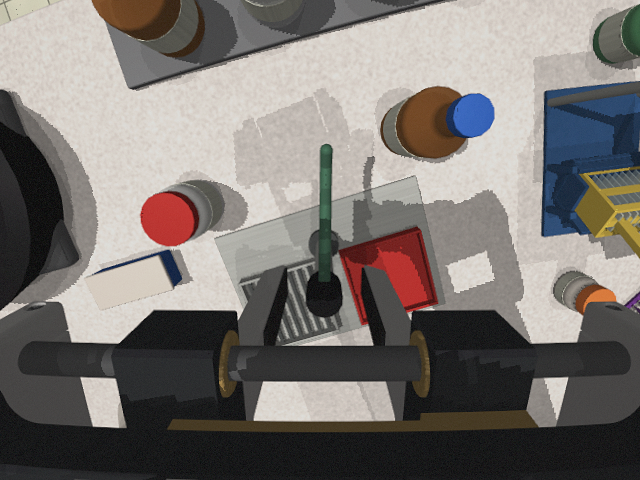

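The hook's head is at (323,295) and its tip at (326,148), centred between the fingers, so I go down straddling the arm.

```bash
python3 -m jog '[-0.1,0.3,0,3,0,-0.1,0.1,0,3,0,-0.1,0,0,2.2,0,-0.1,0,0,2,0,-0.1,0,0,0,0]'
python3 -c "
from h import *
plan(.634,.187,.172,-14.6)"
```

```text
t: 3.7
eef_pos: [0.6358, 0.1859, 0.1756]
ee_rot: [3.14, 0.005, -0.254]
force: [-1.0, 0.1, -1.0]
gripper_width: 0.0425
pos [0.6358 0.1859 0.1756] yaw -14.57 t 3.7 F [-0.99  0.08 -1.01] w 0.0425
shift cm [-0.19 -0.06  0.36] turn 0.0
```

```bash
python3 -m jog '[-0.6,0,0,0.3,0,-0.6,0,0,0,0,-0.6,0,0,0,0,-0.6,-0.02,-0.5,0,-5,-0.6,-0.02,-0.5,0,-5,-0.6,-0.02,-0.5,0,-5,-0.6,-0.02,-0.5,0,-5,-0.6,-0.02,-0.5,0,-5,-0.6,-0.02,-0.5,0,-5]' 5
python3 -m jog '[-0.6,-0.02,-0.5,0,-5,-0.6,-0.02,-0.5,0,-5,-0.6,-0.02,-0.5,0,-5,-0.6,-0.02,-0.5,0,-5,-0.6,-0.02,-0.5,0,-5,-0.6,-0.02,-0.5,0,-5,-0.6,-0.02,-0.5,0,-5,-0.6,-0.02,-0.5,0,-5]'
python3 -c "
from h import *
plan(.581,.2008,.172,138)"
```

```text
t: 4.45
eef_pos: [0.6383, 0.2161, 0.1779]
ee_rot: [3.14, -0.003, 0.274]
force: [-0.1, -1.3, 1.5]
gripper_width: 0.0187
t: 5.12
eef_pos: [0.6156, 0.2481, 0.1778]
ee_rot: [3.138, -0.002, 0.972]
force: [0.6, -1.8, 1.3]
gripper_width: 0.0184
pos [0.6156 0.2481 0.1778] yaw 55.7 t 5.12 F [ 0.57 -1.78  1.33] w 0.0184
shift cm [-5.86 -0.2   0.57] turn -82.3
```

```bash
python3 -m jog '[-0.6,-0.02,-0.5,0.1,-5,-0.6,-0.02,-0.5,0.1,-5,-0.6,-0.02,-0.5,0.1,-5,-0.6,-0.02,-0.5,0,-5,-0.6,-0.02,-0.5,0,-5,-0.6,-0.02,-0.5,0,-5,-0.6,-0.02,-0.5,0,-5,-0.6,-0.02,-0.5,0,-5]'
python3 -c "
from h import *
plan(.581,.2008,.172,138)"
```

```text
t: 5.78
eef_pos: [0.5781, 0.2587, 0.1752]
ee_rot: [3.136, -0.001, 1.67]
force: [1.8, 0.8, 0.7]
gripper_width: 0.0188
pos [0.5781 0.2587 0.1752] yaw 95.7 t 5.78 F [1.75 0.75 0.73] w 0.0188
shift cm [-5.79 -0.28  0.31] turn -42.3
```

```bash
python3 -m jog '[-0.6,-0.02,-0.5,0,-5,-0.6,-0.02,-0.5,0,-5,-0.6,-0.02,-0.5,0,-5,-0.6,-0.02,-0.5,0,-5,-0.6,-0.02,-0.5,0,-5,-0.6,-0.02,-0.5,0,-5,-0.6,-0.02,-0.5,0,-5,-0.6,-0.02,-0.6,0,-5,-0.6,0,-0.6,0,-3,-0.6,0,0,0,0]'
python3 - <<'E'
from h import *
plan(.581,.2008,.172,138)
c=camera_params("wrist");im=get_image("wrist");cv2.imwrite("pics/w2.png",im)
T=camera_params("top");im=get_image("top");crop(im,190,180,330,310,4.5,"pics/t2.png")
E
```

```text
t: 6.62
eef_pos: [0.5368, 0.2366, 0.1747]
ee_rot: [3.139, 0.002, 2.417]
force: [-0.3, 0.4, 0.1]
gripper_width: 0.0189
pos [0.5368 0.2366 0.1747] yaw 138.49 t 6.62 F [-0.34  0.39  0.06] w 0.0189
shift cm [-5.68  0.25  0.28] turn 0.5
```

View pics/w2.png

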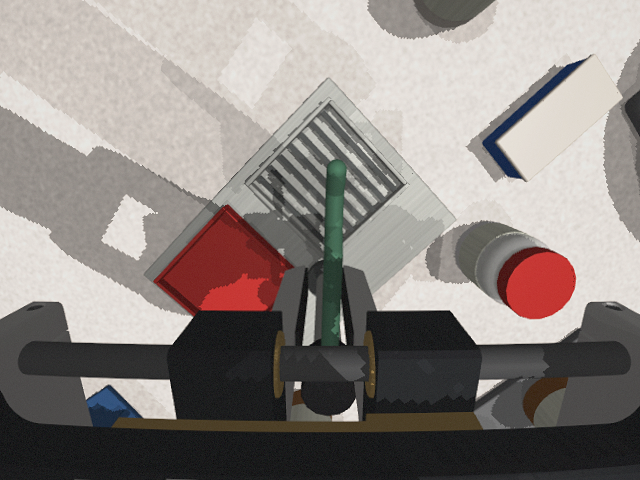

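View pics/t2.png

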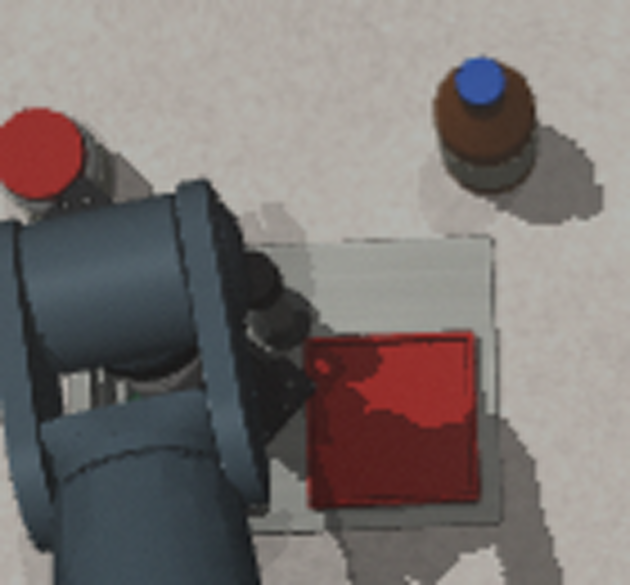

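Run:
```python
from h import *
c=camera_params("wrist")
tip=onz(c,(337,166),.177); pan=np.mean([onz(c,p,.024) for p in [(331,101),(247,184),(320,262),(408,185)]],0)
hd=onz(c,(330,388),.182)
print(tip,pan,hd)
for ax in [np.array([.581,.2008]),hd[:2]]:
  f=lambda p:np.degrees(np.arctan2(*(p[:2]-ax)[::-1])); print(f(tip),f(pan))
```

```text
[0.49114174 0.28382499 0.177     ] [0.50749828 0.26475592 0.024     ] [0.57837953 0.20250446 0.182     ]
137.26345640790842 138.9725474542175
137.01055029913434 138.7087780349446
```

```bash
python3 -m jog '[-0.6,0,0,1.5e-9,0,-0.6,0,0,-1.5,0,-0.6,0,0,-2.5,0,0.5,0,0,-3.5,0,0.5,0,0,-3.5,0,0.5,0,0,-3.5,0,0.5,0,0,-3.5,0,0.5,0,0,0,0]'
python3 -c "
from h import *
plan(.491,-.156,.36,-6.5)
c=camera_params('top');im=get_image('top');crop(im,190,180,330,310,4.5,'pics/t3.png')"
```

```text
t: 7.38
eef_pos: [0.539, 0.2372, 0.362]
ee_rot: [3.13, 0.009, 2.416]
force: [0.9, 0.1, 1.0]
gripper_width: 0.0485
pos [0.539  0.2372 0.362 ] yaw 138.41 t 7.38 F [0.89 0.14 1.05] w 0.0485
shift cm [-22.51 -32.6    0.  ] turn 144.9
```

View pics/t3.png

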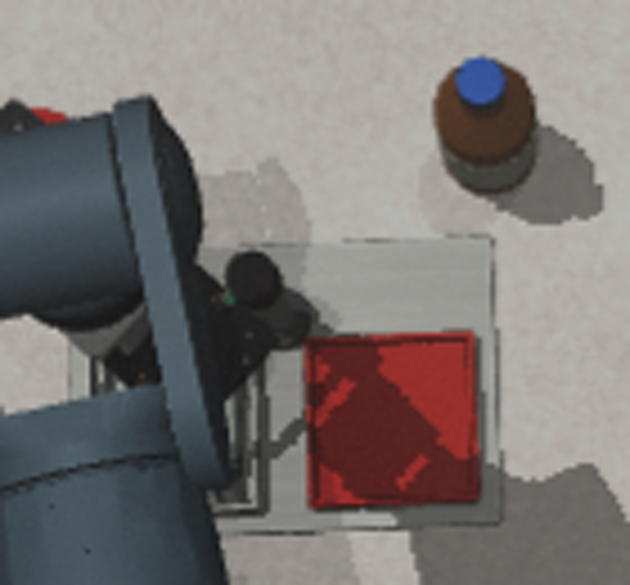

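```bash
python3 -m jog '[0.5,-2.2,-3.2,0,0,0.5,-2.2,-3.2,0,0,0.5,-2.2,-3.2,0,0,0.5,-2.2,-3.2,0,0,0.5,-2.2,-3.2,0,0,0.5,-2.2,-3.2,0,0,0.5,-2.2,-3.2,0,0,0.5,-2.2,-3.2,0,0,0.5,-2.2,-3.2,0,0,0.5,-2.2,-3.2,0,0]'
python3 -m jog '[0.5,0,0,0,7,0.5,0,0,0,7,0.5,0,0,0,7,0.5,0,0,0,7,0.5,0,0,0,7,0.5,0,0,0,7,0.5,0,0,0,7,0.5,0,0,0,7,0.5,0,0,0,7,0.5,0,0,0,7]'
python3 -m jog '[0.5,0,0,0,7,0.5,0,0,0,7,0.5,0,0,0,7,0.5,0,0,0,7,0.5,0,0,0,7,0.5,0,0,0,7,0.5,0,0,0,7,0.5,0,0,0,7,0.5,0,0,0,7,0.5,0,0,0,7]'
python3 - <<'E'
from h import *
plan(.491,-.156,.36,-6.5)
T=camera_params("top");im=get_image("top");crop(im,190,180,330,310,4.5,"pics/t4.png")
im=get_image("wrist");cv2.imwrite("pics/w4.png",im)
f=lambda u,v:onz(T,(190+u/4.5-.4,180+v/4.5-.4),.177)
E
```

```text
t: 8.27
eef_pos: [0.4876, -0.1505, 0.3509]
ee_rot: [-3.141, -0.002, 2.416]
force: [1.3, -0.0, 0.7]
gripper_width: 0.0704
t: 9.1
eef_pos: [0.4882, -0.1487, 0.3507]
ee_rot: [-3.139, -0.0, 1.188]
force: [0.1, -0.4, -1.7]
gripper_width: 0.0702
t: 9.93
eef_pos: [0.4882, -0.1487, 0.3507]
ee_rot: [-3.14, 0.003, -0.034]
force: [-0.1, -0.1, -0.1]
gripper_width: 0.0704
pos [ 0.4882 -0.1487  0.3507] yaw -1.93 t 9.93 F [-0.14 -0.08 -0.06] w 0.0704
shift cm [ 0.3   0.72 -0.93] turn 4.6
```

View pics/t4.png

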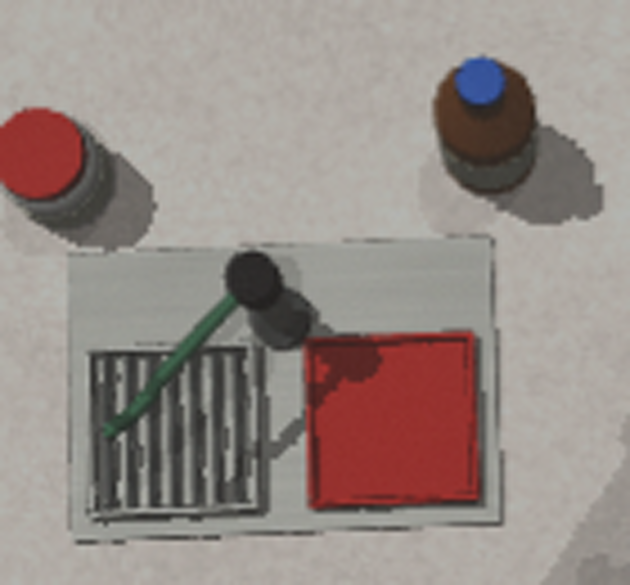

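View pics/w4.png

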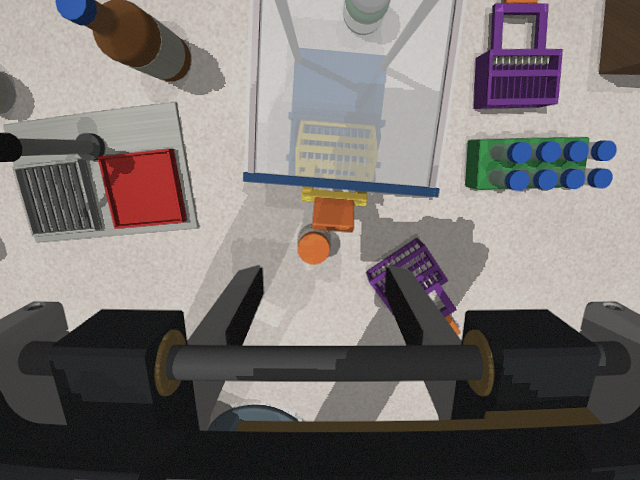

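The hook now lies diagonally over the pan, tip at about (107,433) in the crop. The wrist view shows the orange tab of the yellow rack at (333,213), between the fingers and in front of the hood's blue edge.

Run:
```python
from h import *
T=camera_params("top")
tip=onz(T,(190+107/4.5-.4,180+433/4.5-.4),.177);print(tip,np.degrees(np.arctan2(tip[1]-.2008,tip[0]-.581)),np.hypot(tip[1]-.2008,tip[0]-.581))
c=camera_params("wrist")
# back face corners in wrist
Q=[[.4879,-.1348,.1767],[.4839,-.1767,.1769],[.5105,-.1359,.1453],[.5069,-.1783,.1465]]
for q in Q: print(proj(c,q).round(1))
im=cv2.imread("pics/w4.png");h=cv2.cvtColor(im[185:245,310:360],cv2.COLOR_BGR2HSV);m=cv2.inRange(h,(3,150,60),(14,255,255))
n,l,st,ce=cv2.connectedComponentsWithStats(m);print(st,ce+[310,185])
crop(im,280,160,380,260,6,"pics/w4c.png")
```

```text
[0.4902887  0.28555161 0.177     ] 136.94533107106756 0.12414256108714172
[309.8 222.1]
[350.4 224.9]
[311.3 196.2]
[349.6 198.5]
[[   0    0   50   60 1536]
 [   2   13   42   34 1260]
 [   0   47   19   13  204]] [[337.8046875  211.36588542]
 [333.19365079 214.39761905]
 [317.68627451 238.73039216]]
```

View pics/w4c.png

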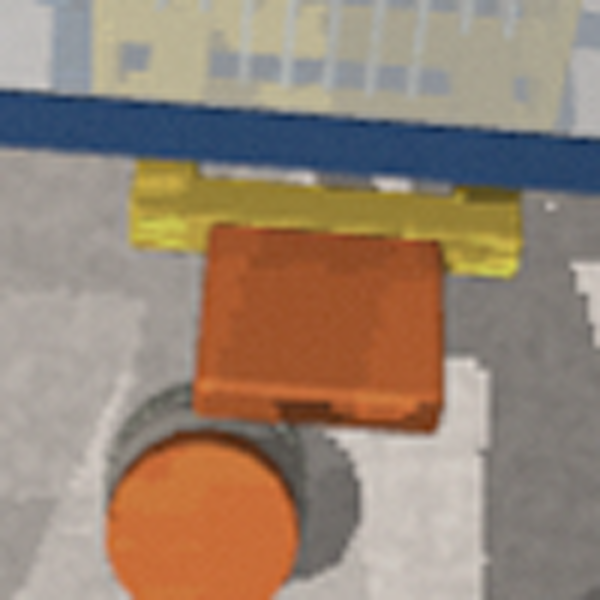

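```bash
python3 -m jog '[0.5,0.2,0.95,0,4.6,0.5,0,0,3,0,0.5,0,0,3,0,0.5,0,0,3,0,0.5,0,0,3,0,0.5,0,0,2,0,0.5,0,0,0,0]'
python3 - <<'E'
from h import *
plan(.490,-.158,.161,-6.5)
im=get_image("wrist");cv2.imwrite("pics/w5.png",im)
c=camera_params("wrist");
for q in [[.4879,-.1348,.1767],[.4839,-.1767,.1769],[.5105,-.1359,.1453],[.5069,-.1783,.1465]]: print(proj(c,q).round(1))
E
```

```text
t: 10.62
eef_pos: [0.4872, -0.1567, 0.2064]
ee_rot: [-3.137, 0.01, -0.105]
force: [-0.3, 0.8, -0.0]
gripper_width: 0.0708
pos [ 0.4872 -0.1567  0.2064] yaw -5.99 t 10.62 F [-0.28  0.84 -0.  ] w 0.0708
shift cm [0.34 0.12 4.53] turn 0.5
[286.5 273.9]
[353.9 273.5]
[288.7 227.1]
[349.8 226.3]
```

View pics/w5.png

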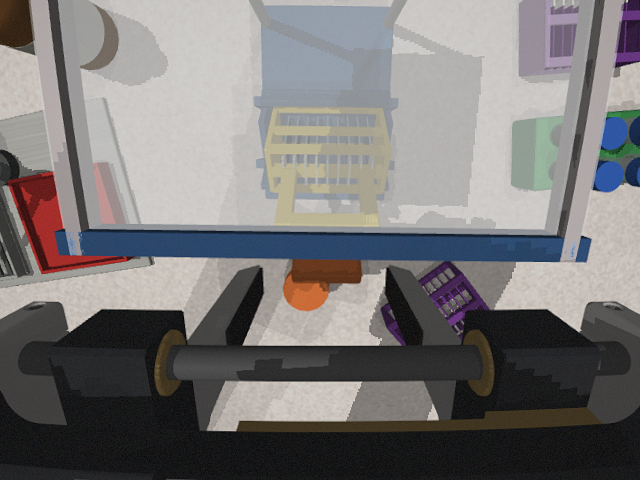

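```bash
python3 -m jog '[0.5,0.2,0.1,1.5,0.5,0.5,0.1,0,1.5,0,0.5,0,0,1,0,0.5,0,0,0.4,0,0.5,0,0,0,0]'
python3 - <<'E'
from h import *
plan(.490,-.158,.161,-6.5)
im=get_image("scene");crop(im,200,120,340,250,4.5,"pics/s5.png")
E
```

```text
t: 11.08
eef_pos: [0.4931, -0.1598, 0.1684]
ee_rot: [-3.141, 0.001, -0.115]
force: [-0.4, 0.2, -0.5]
gripper_width: 0.0707
pos [ 0.4931 -0.1598  0.1684] yaw -6.61 t 11.08 F [-0.39  0.2  -0.54] w 0.0707
shift cm [-0.33 -0.14  0.74] turn -0.1
```

View pics/s5.png

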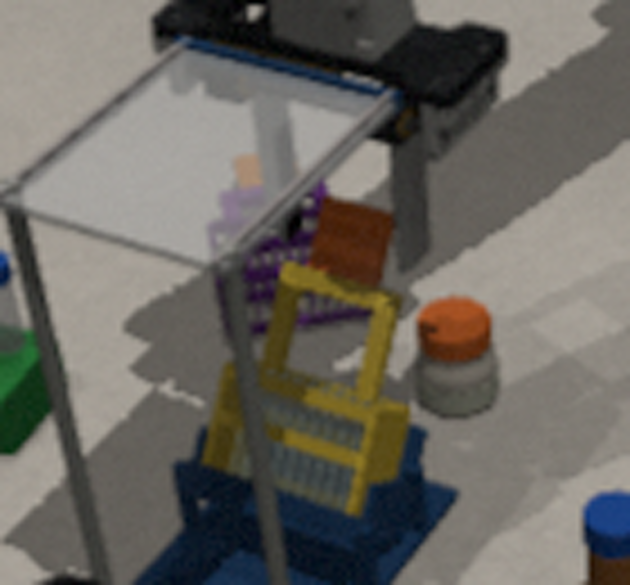

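```bash
python3 -m jog '[0.5,-0.25,-0.15,0.6,0,0.5,0,0,0,0,-0.6,0,0,0,0,-0.6,0,0,0,0,-0.6,0,0,0,0,-0.6,0,0,0,0,-0.6,0,0,0,0,-0.6,0,0,0,0,-0.6,0,0,0,0]' 30
python3 - <<'E'
from h import *
plan(.490,-.158,.161,-6.5)
im=get_image("scene");crop(im,200,120,340,250,4.5,"pics/s6.png")
E
```

```text
t: 11.88
eef_pos: [0.491, -0.1582, 0.1627]
ee_rot: [3.141, -0.0, -0.116]
force: [-0.0, -0.5, -0.2]
gripper_width: 0.0438
pos [ 0.491  -0.1582  0.1627] yaw -6.65 t 11.88 F [-0.03 -0.53 -0.22] w 0.0438
shift cm [-0.1  -0.01  0.17] turn -0.1
```

View pics/s6.png

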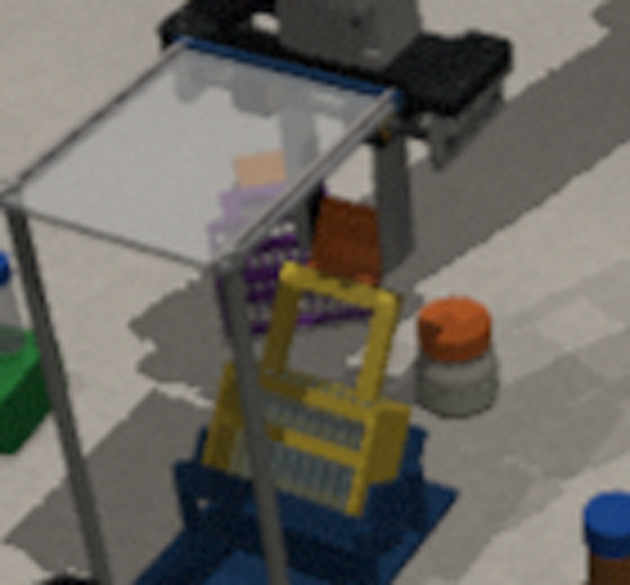

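```bash
python3 -m jog '[-0.6,-0.57,0,-0.82,0,-0.6,-0.57,0,-0.82,0,-0.6,-0.57,0,-0.82,0,-0.6,-0.57,0,-0.82,0,-0.6,-0.57,0,-0.82,0,-0.6,-0.57,0,-0.82,0,-0.6,-0.57,0,-0.82,0,-0.6,-0.57,0,-0.82,0]'
python3 -m jog '[-0.6,-1.14,0,-1.64,0,-0.6,-1.14,0,-1.64,0,-0.6,-1.14,0,-1.64,0,-0.6,-1.14,0,-1.64,0,-0.6,-1.14,0,-1.64,0,-0.6,-1.14,0,-1.64,0,-0.6,0,0,0,0]'
python3 - <<'E'
from h import *
plan(.490,-.158,.161,-6.5)
im=get_image("scene");crop(im,180,60,340,220,3.7,"pics/s7.png")
im=get_image("wrist");cv2.imwrite("pics/w7.png",im)
E
```

```text
t: 12.6
eef_pos: [0.4445, -0.1525, 0.2287]
ee_rot: [-3.141, 0.001, -0.116]
force: [0.3, 0.0, -1.7]
gripper_width: 0.0439
t: 13.18
eef_pos: [0.3773, -0.1454, 0.3303]
ee_rot: [3.138, -0.005, -0.117]
force: [0.7, -0.2, -0.7]
gripper_width: 0.0436
pos [ 0.3773 -0.1454  0.3303] yaw -6.69 t 13.18 F [ 0.71 -0.24 -0.74] w 0.0436
shift cm [11.25 -0.12 16.99] turn -0.2
```

View pics/s7.png

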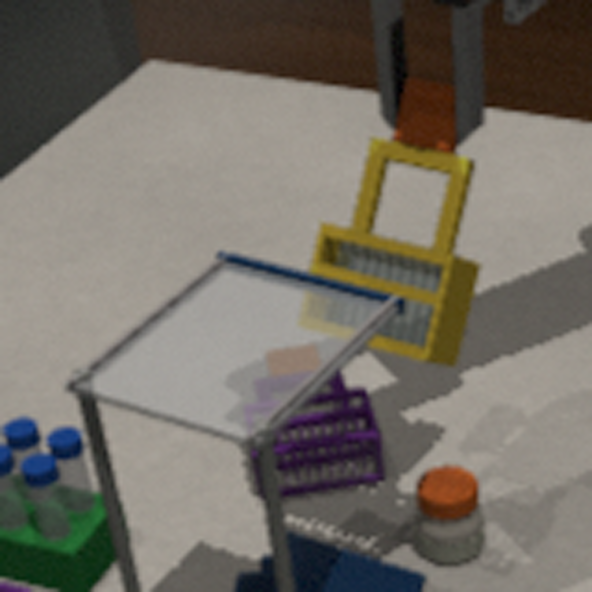

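View pics/w7.png

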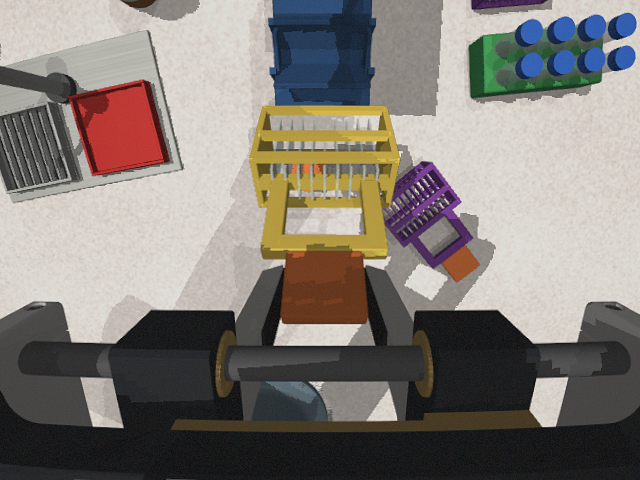

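```bash
python3 -m jog '[-0.6,0,0,0,0,-0.6,0,0,0,0,-0.6,0,0,0,0]' 12
python3 - <<'E'
from h import *
im=get_image("wrist");cv2.imwrite("pics/w8.png",im[60:340,200:460]);print(sense()["gripper_width"],sense()["force"])
E
python3 -m jog '[-0.6,0,0,0,0,-0.6,0,0,0,0,-0.6,0,0,0,0]' 8
python3 - <<'E'
from h import *
im=get_image("wrist");cv2.imwrite("pics/w9.png",np.hstack([cv2.imread("pics/w8.png"),im[60:340,200:460]]));print(sense()["gripper_width"],sense()["force"])
E
```

```text
t: 13.53
eef_pos: [0.3775, -0.1446, 0.3251]
ee_rot: [-3.14, 0.002, -0.116]
force: [0.6, -1.0, -2.2]
gripper_width: 0.0437
0.043886654749365976 [ 0.47099233  0.56280808 -1.83720527]
t: 13.83
eef_pos: [0.3777, -0.1448, 0.3262]
ee_rot: [-3.141, 0.0, -0.116]
force: [-0.3, 0.1, -1.5]
gripper_width: 0.044
0.04425123579186038 [-0.11884084  0.18407389 -2.02043694]
```

View pics/w9.png

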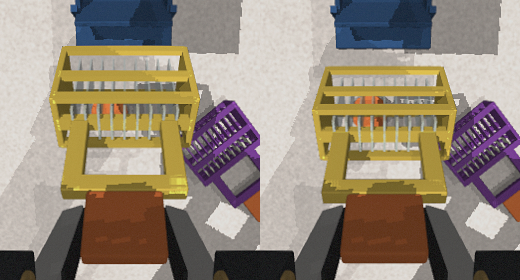

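```bash
python3 -m jog '[-0.6,0,0,0,0,-0.6,0,0,0,0,-0.6,0,0,0,0,-0.6,0,0,0,0,-0.6,0,0,0,0,-0.6,0,0,0,0]' 7
python3 - <<'E'
from h import *
im=get_image("wrist");cv2.imwrite("pics/w10.png",im);print(sense()["gripper_width"],sense()["force"])
E
```

```text
t: 14.38
eef_pos: [0.3777, -0.1449, 0.3265]
ee_rot: [3.142, -0.0, -0.116]
force: [-0.2, -1.2, -1.8]
gripper_width: 0.0441
0.0442100730096118 [-0.26260746  0.02717108 -2.78022404]
```

View pics/w10.png

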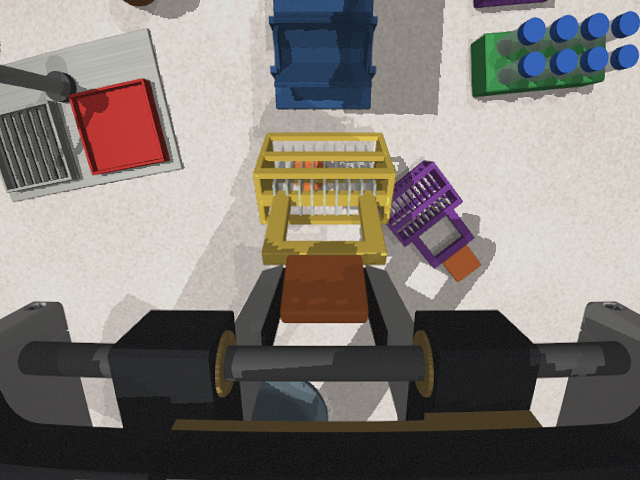

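```bash
python3 -c "
from h import *
im=cv2.imread('pics/w10.png');crop(im,245,120,405,340,2.7,'pics/w10c.png')"
```

```text
(no output)
```

View pics/w10c.png

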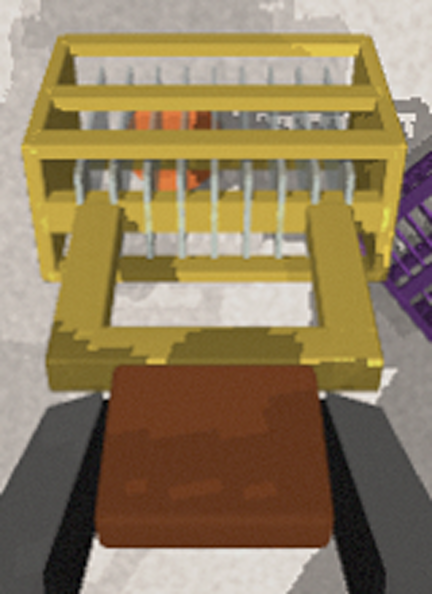

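```bash
cat >> h.py <<'E'
def rackpnp(obj,px,name="wrist"):
    c=camera_params(name)
    ok,rv,tv=cv2.solvePnP(np.array(obj,float)/1000,np.array(px,float),c["mtx"],np.array([c["k1"],0,0,0.]))
    Rc=R.from_euler('xyz',c["orientation"]).as_matrix();Rw=Rc@cv2.Rodrigues(rv)[0];p=Rc@tv[:,0]+c["position"]
    e=cv2.projectPoints(np.array(obj,float)/1000,rv,tv,c["mtx"],np.array([c["k1"],0,0,0.]))[0][:,0]-px
    print("grip",p.round(4),"z",Rw[:,2].round(3),"x",Rw[:,0].round(3),"tilt",np.degrees(np.arccos(Rw[2,2])).round(1),"yaw",np.degrees(np.arctan2(Rw[1,0],Rw[0,0])).round(1),"res",np.abs(e).max().round(1))
    print("eye",(p-.032*Rw[:,2]).round(4),"base",(p-.152*Rw[:,2]).round(4)); s=sense(); 
    Rt=R.from_euler('xyz',s["ee_rot"]).as_matrix(); print("eye in tool cm",(Rt.T@(p-.032*Rw[:,2]-s["eef_pos"])*100).round(2),"grip in tool cm",(Rt.T@(p-s["eef_pos"])*100).round(2))
    return p,Rw
E
python3 - <<'E'
from h import *
o=[];q=[]
for (X,Y,Z),(a,b) in zip([(22.5,50,-82),(22.5,-50,-82),(22.5,50,-152),(22.5,-50,-152),(5,37,-20),(5,-37,-20),(5,22,20),(5,-22,20),(-22.5,50,-82),(-22.5,-50,-82)],
 [(22,148),(405,148),(57,36),(372,36),(47,358),(383,362),(97,520),(330,520),(40,278),(388,278)]):
    o.append((X,Y,Z));q.append((245+a/2.7-.3,120+b/2.7-.3))
rackpnp(o[:8],q[:8])
E
```

```text
grip [ 0.3758 -0.1456  0.3164] z [-0.449  0.053  0.892] x [ 0.886 -0.106  0.452] tilt 26.9 yaw -6.8 res 2.5
eye [ 0.3902 -0.1473  0.2879] base [ 0.4441 -0.1536  0.1808]
eye in tool cm [1.27 0.1  3.86] grip in tool cm [-0.17  0.1   1.01]
```

```bash
python3 -m jog '[-0.6,0,0,-2.2,0,-0.6,0,0,-2.2,0,-0.6,0,0,-2.2,0,-0.6,0,0,-2.2,0,-0.6,0,0,-2,0,-0.6,1,0,0,0,-0.6,1,0,0,0,-0.6,1,0,0,0,-0.6,1,0,0,0,-0.6,0,0,0,0]' 14
python3 - <<'E'
from h import *
plan(.5215,-.16,.435,-6.7)
im=get_image("wrist");cv2.imwrite("pics/w11.png",im)
E
```

```text
t: 15.27
eef_pos: [0.4182, -0.1496, 0.434]
ee_rot: [-3.141, 0.001, -0.115]
force: [-0.5, 0.5, -1.9]
gripper_width: 0.0437
pos [ 0.4182 -0.1496  0.434 ] yaw -6.61 t 15.27 F [-0.5   0.54 -1.92] w 0.0437
shift cm [10.38 -0.15 -0.11] turn 0.1
```

View pics/w11.png

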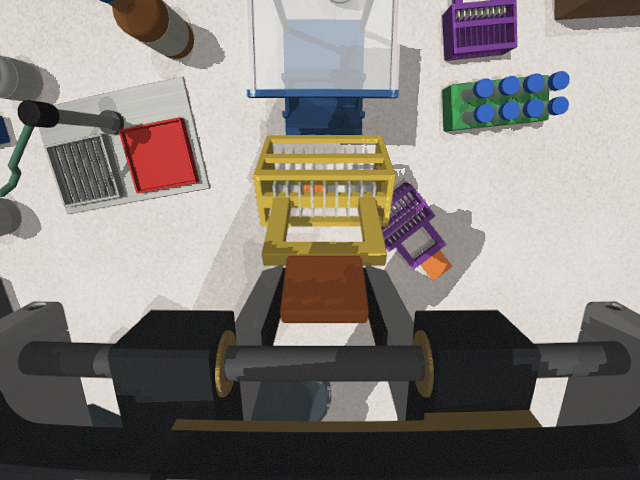

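```bash
python3 -m jog '[-0.6,0,0,1.5,0,-0.6,0,0,1.7,0,-0.6,1,0,0,0,-0.6,1,0,0,0,-0.6,1,0,0,0,-0.6,1,0,0,0,-0.6,1,0,0,0,-0.6,1,0,0,0,-0.6,0,0,0,0]' 14
python3 - <<'E'
from h import *
plan(.5215,-.16,.405,-6.7)
im=get_image("wrist");cv2.imwrite("pics/w12.png",im)
E
```

```text
t: 16.07
eef_pos: [0.478, -0.1566, 0.402]
ee_rot: [-3.141, 0.001, -0.116]
force: [-0.4, 0.8, -2.3]
gripper_width: 0.0442
pos [ 0.478  -0.1566  0.402 ] yaw -6.62 t 16.07 F [-0.39  0.79 -2.27] w 0.0442
shift cm [ 4.36 -0.16 -0.3 ] turn 0.1
```

View pics/w12.png

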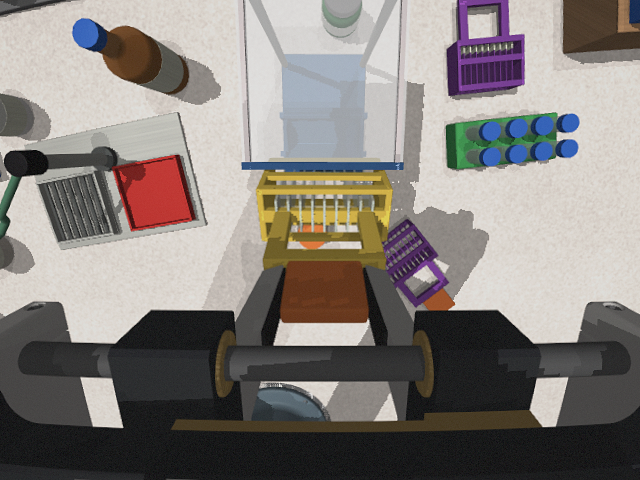

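The basket is bearing on the hood's blue front edge (y≈167) and turning upright. I carry on.

```bash
python3 -m jog '[-0.6,0.7,0,0,0,-0.6,0.7,0,0,0,-0.6,0.7,0,0,0,-0.6,0.7,0,0,0,-0.6,0.7,0,0,0,-0.6,0,0,0,0]' 14
python3 - <<'E'
from h import *
plan(.5215,-.16,.405,-6.7)
im=get_image("wrist");cv2.imwrite("pics/w13.png",im);crop(im,245,120,405,340,2.7,'pics/w13c.png')
im=get_image("scene");crop(im,190,10,370,180,3.5,"pics/s13.png")
E
```

```text
t: 16.62
eef_pos: [0.5128, -0.1606, 0.4021]
ee_rot: [-3.141, -0.0, -0.116]
force: [-0.4, -0.5, -2.0]
gripper_width: 0.0438
pos [ 0.5128 -0.1606  0.4021] yaw -6.62 t 16.62 F [-0.42 -0.45 -1.98] w 0.0438
shift cm [ 0.86 -0.16 -0.29] turn 0.1
```

View pics/w13c.png

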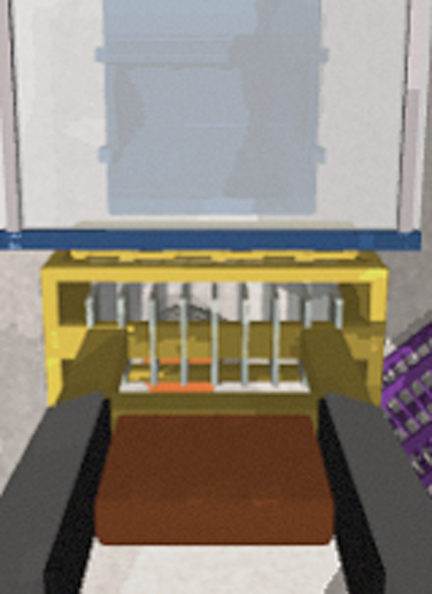

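View pics/s13.png

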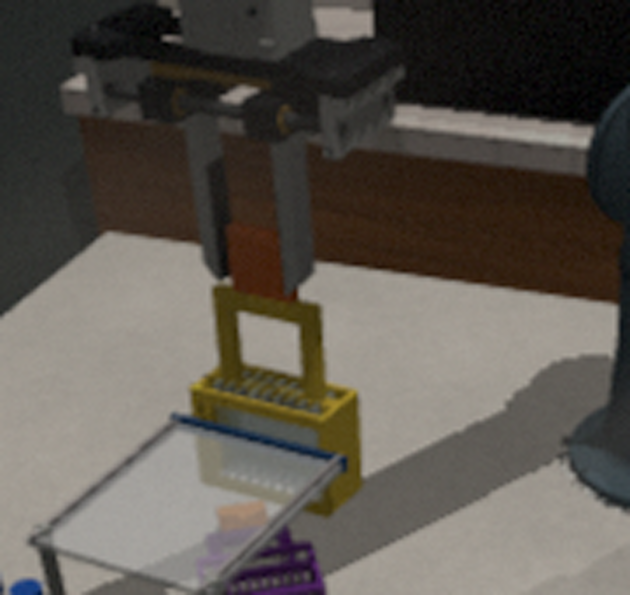

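Run:
```python
from h import *
o=[];q=[]
for (X,Y,Z),(a,b) in zip([(22.5,50,-82),(22.5,-50,-82),(5,22,20),(5,-22,20),(-5,22,20),(-5,-22,20),(5,22,-20),(5,-22,-20)],
 [(43,264),(388,264),(100,500),(328,500),(97,543),(332,543),(117,416),(318,416)]):
    o.append((X,Y,Z));q.append((245+a/2.7-.3,120+b/2.7-.3))
rackpnp(o,q)
```

```text
grip [ 0.5049 -0.1609  0.3905] z [-0.066  0.013  0.998] x [ 0.991 -0.112  0.067] tilt 3.8 yaw -6.5 res 2.4
eye [ 0.507  -0.1613  0.3586] base [ 0.5148 -0.1628  0.2389]
eye in tool cm [-0.53  0.14  4.36] grip in tool cm [-0.74  0.13  1.17]
```

```bash
python3 -m jog '[-0.6,0.5,0,0,0,-0.6,0,0,0,0,-0.6,-2,0,0,0,-0.6,-2,0,0,0,-0.6,-2,0,0,0,-0.6,0,0,0,0]' 30
python3 - <<'E'
from h import *
T=camera_params("top");t=cv2.imread("pics/top0.png")
m=lambda p,z:onz(T,p,z).round(3)
print("wash",m((146,292),.17),"box",m((162,243),.036))
ax=np.array([.581,.2008]);d=np.array([np.cos(np.radians(137)),np.sin(np.radians(137))]);n=np.array([-d[1],d[0]])
w=m((146,292),.17)[:2]-ax;print("wash radial,tang",w@d,w@n)
plan(.460,.313,.40,137)
im=get_image("scene");crop(im,190,10,370,180,3.5,"pics/s14.png")
im=get_image("wrist");cv2.imwrite('pics/w14.png',im)
E
```

```text
t: 17.22
eef_pos: [0.4557, -0.1538, 0.4031]
ee_rot: [3.141, -0.002, -0.117]
force: [0.6, -0.4, -2.3]
gripper_width: 0.0437
wash [0.447 0.463 0.17 ] box [0.6   0.461 0.036]
wash radial,tang 0.27682136602535595 -0.1003731603161717
pos [ 0.4557 -0.1538  0.4031] yaw -6.68 t 17.22 F [ 0.58 -0.36 -2.31] w 0.0437
shift cm [ -5.01 -46.42   0.26] turn -143.7
```

View pics/s14.png

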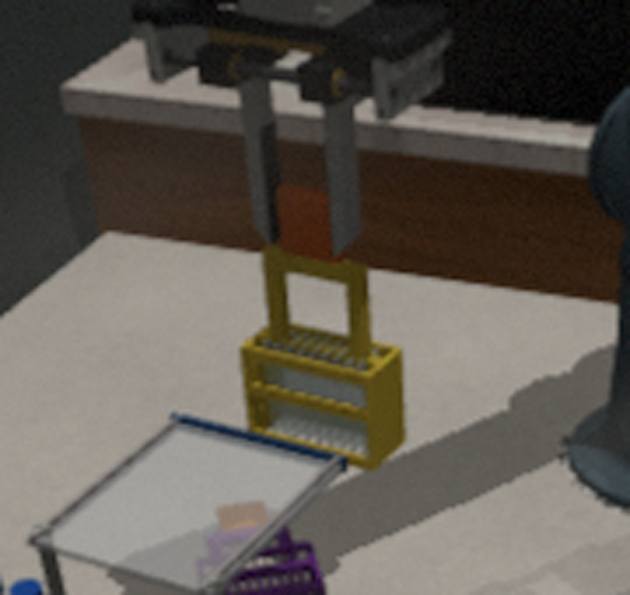

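View pics/w14.png

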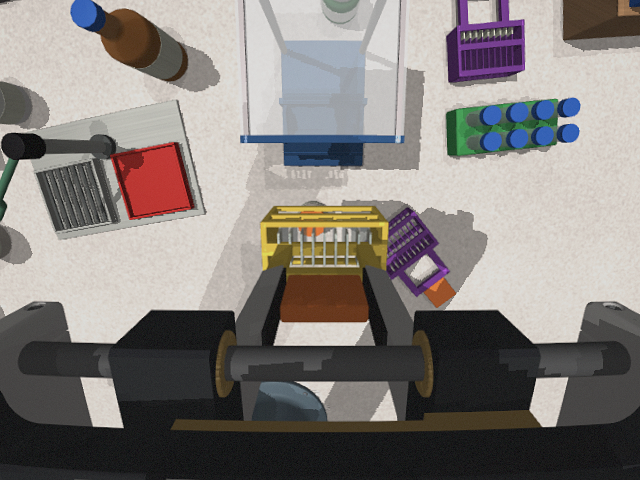

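```bash
python3 -m jog '[-0.6,-0.4,-2,0,0,-0.6,-0.4,-3.5,0,0,-0.6,-0.4,-3.8,0,0,-0.6,-0.4,-3.8,0,0,-0.6,-0.4,-3.8,0,0,-0.6,-0.4,-3.8,0,0,-0.6,-0.4,-3.8,0,0,-0.6,-0.4,-3.8,0,0,-0.6,-0.4,-3.8,0,0,-0.6,-0.4,-3.8,0,0]'
python3 -m jog '[-0.6,-0.4,-3.8,0,0,-0.6,-0.4,-3.8,0,0,-0.6,-0.2,-2,0,0,-0.6,0,0,0,-6,-0.6,0,0,0,-7,-0.6,0,0,0,-7,-0.6,0,0,0,-7,-0.6,0,0,0,-7,-0.6,0,0,0,-7,-0.6,0,0,0,-7]'
python3 -m jog '[-0.6,0,0,0,-7,-0.6,0,0,0,-7,-0.6,0,0,0,-7,-0.6,0,0,0,-7,-0.6,0,0,0,-7,-0.6,0,0,0,-7,-0.6,0,0,0,-7,-0.6,0,0,0,-7,-0.6,0,0,0,-7,-0.6,0,0,0,-7]'
python3 - <<'E'
from h import *
plan(.460,.313,.40,137)
E
```

```text
t: 18.15
eef_pos: [0.4593, 0.2097, 0.4024]
ee_rot: [-3.141, -0.001, -0.115]
force: [1.4, -0.2, -2.2]
gripper_width: 0.0437
t: 18.98
eef_pos: [0.4608, 0.3044, 0.402]
ee_rot: [-3.141, -0.0, 0.728]
force: [0.2, -0.0, -2.1]
gripper_width: 0.0439
t: 19.82
eef_pos: [0.4608, 0.3043, 0.402]
ee_rot: [3.141, -0.0, 1.95]
force: [-0.1, 0.3, -1.7]
gripper_width: 0.0436
pos [0.4608 0.3043 0.402 ] yaw 111.72 t 19.82 F [-0.1   0.27 -1.69] w 0.0436
shift cm [0.83 0.25 0.2 ] turn -25.3
```

```bash
python3 -m jog '[-0.6,0,0,0,-6.3,-0.6,0,0,0,-6.3,-0.6,0,0,0,-6.3,-0.6,0,0,0,-6.4,-0.6,0,0,0,0,-0.6,0,0,0,0]'
python3 - <<'E'
from h import *
plan(.460,.313,.40,137)
im=get_image("wrist");cv2.imwrite("pics/w15.png",im);crop(im,240,190,410,340,4,'pics/w15c.png')
im=get_image("scene");cv2.imwrite("pics/s15.png",im);crop(im,330,20,530,200,3.5,'pics/s15c.png')
E
```

```text
t: 20.32
eef_pos: [0.4605, 0.3041, 0.4021]
ee_rot: [3.142, -0.0, 2.383]
force: [-0.2, -0.8, -1.3]
gripper_width: 0.0439
pos [0.4605 0.3041 0.4021] yaw 136.51 t 20.32 F [-0.19 -0.81 -1.27] w 0.0439
shift cm [0.65 0.61 0.21] turn -0.5
```

View pics/w15c.png

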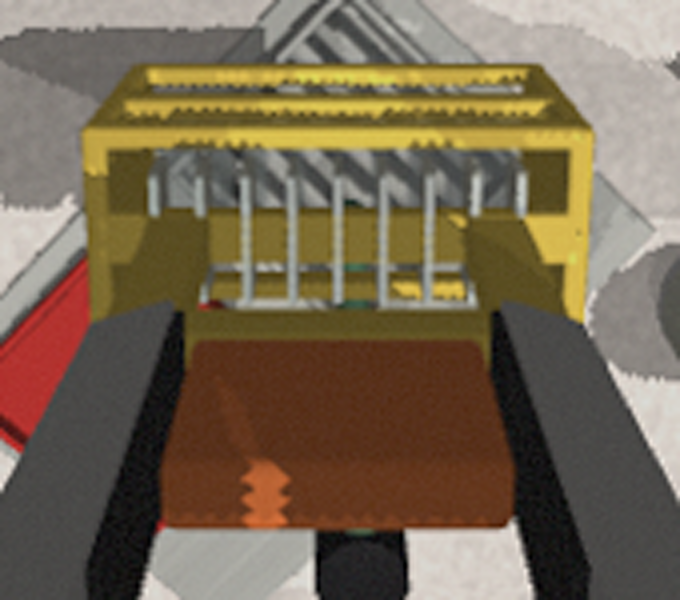

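View pics/s15c.png

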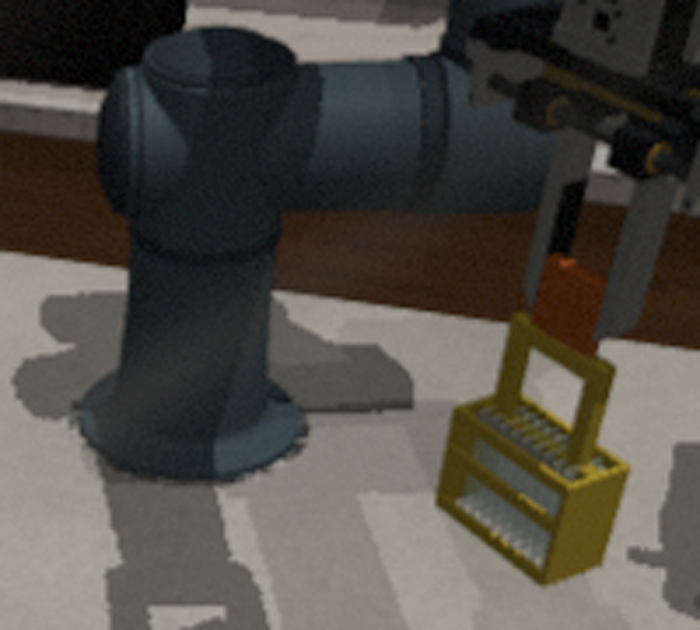

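Run:
```python
from h import *
o=[(22.5,50,-82),(22.5,-50,-82),(22.5,50,-152),(22.5,-50,-152),(5,22,20),(5,-22,20),(-5,22,20),(-5,-22,20),(5,22,-20),(5,-22,-20)]
q=[(240+a/4-.4,190+b/4-.4) for a,b in [(83,130),(593,130),(135,66),(543,66),(167,458),(513,458),(163,525),(513,525),(195,342),(480,342)]]
rackpnp(o,q)
rackpnp(o[:6],q[:6])
S=camera_params("scene")
s=lambda u,v:(330+u/3.5-.4,20+v/3.5-.4)
# scene face +y? visible vertical edge between right faces: top (570,492) bottom(546,582)
# bar's near face: corners
sq=[s(612,373),s(525,315),s(625,467),s(563,487),s(455,407),s(547,583),s(610,548)]
# visible: outer face? the face seen left (with slides) and small end face right
so=[(5,-37,-20)]
```

```text
grip [0.4644 0.2985 0.3915] z [ 0.015 -0.016  1.   ] x [-0.725  0.688  0.022] tilt 1.3 yaw 136.5 res 1.4
eye [0.464  0.2991 0.3595] base [0.4621 0.301  0.2395]
eye in tool cm [-0.6  -0.1   4.27] grip in tool cm [-0.67 -0.11  1.07]
grip [0.4647 0.2985 0.391 ] z [ 0.017 -0.018  1.   ] x [-0.726  0.688  0.025] tilt 1.4 yaw 136.5 res 0.5
eye [0.4641 0.2991 0.359 ] base [0.462  0.3012 0.2391]
eye in tool cm [-0.6  -0.09  4.32] grip in tool cm [-0.68 -0.1   1.12]
```

```bash
python3 -m jog '[-0.6,0.6,0.4,0,-0.5,-0.6,0.7,0.4,0,0,-0.6,0,0,2,0,-0.6,0,0,2.5,0,-0.6,0,0,2.5,0,-0.6,0,0,2.5,0,-0.6,0,0,2.5,0,-0.6,0,0,1.5,0,-0.6,0,0,0.5,0,-0.6,0,0,0,0]' 40
python3 - <<'E'
from h import *
plan(.460,.313,.24,137)
im=get_image("wrist");cv2.imwrite("pics/w16.png",im)
im=get_image("scene");cv2.imwrite("pics/s16.png",im);crop(im,340,120,500,290,3.5,'pics/s16c.png')
im=get_image("top");crop(im,170,180,330,310,4,'pics/t16.png')
E
```

```text
t: 21.25
eef_pos: [0.4552, 0.3186, 0.261]
ee_rot: [-3.139, -0.001, 2.394]
force: [0.3, -0.4, -1.8]
gripper_width: 0.0439
pos [0.4552 0.3186 0.261 ] yaw 137.16 t 21.25 F [ 0.31 -0.4  -1.81] w 0.0439
shift cm [-0.74 -0.08  2.1 ] turn 0.2
```

View pics/w16.png

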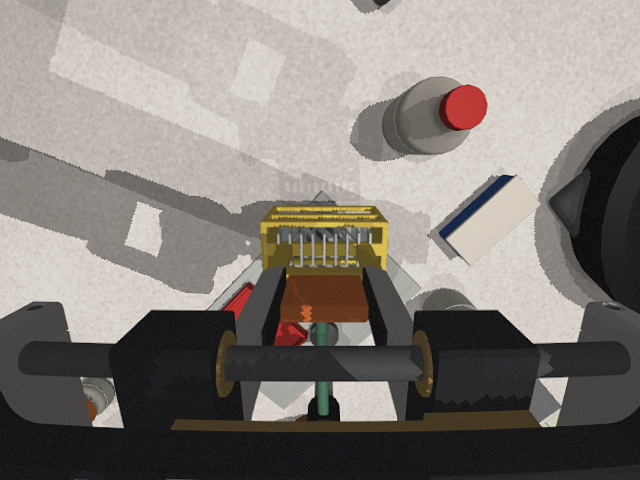

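View pics/s16c.png

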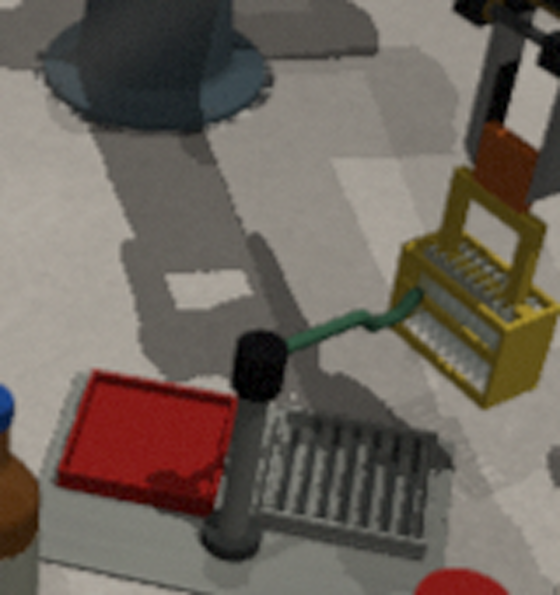

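View pics/t16.png

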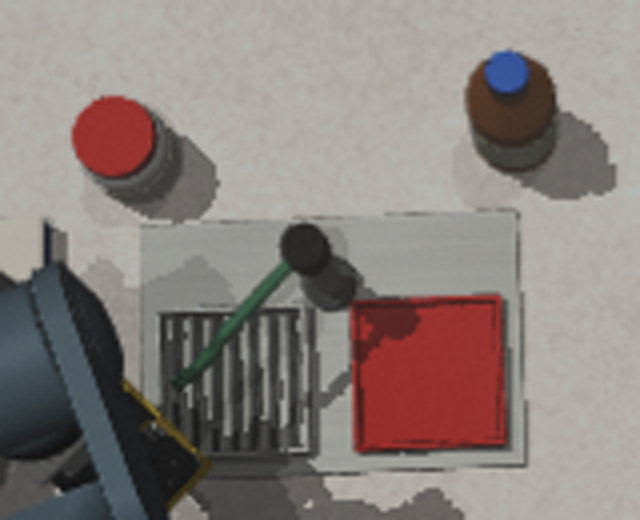

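```bash
python3 -m jog '[-0.6,0,0,1,0,-0.6,0,0,1,0,-0.6,0,0,0.5,0,-0.6,0,0,0,0,-0.6,0,0,0,0]'
python3 - <<'E'
from h import *
plan(.460,.313,.235,137)
im=get_image("scene");cv2.imwrite("pics/s17.png",im);crop(im,380,150,500,270,5,'pics/s17c.png')
S=camera_params("scene");p=sense()["eef_pos"];Rt=R.from_euler('xyz',sense()["ee_rot"]).as_matrix()
for v in [(-.6,-.1,4.3),(-.6,3.6,4.3),(-.6,-3.8,4.3),(-.6,-2.6,4.3),(-.6,2.4,4.3)]:
    X=p+Rt@np.array(v)/100; print(X.round(4),((proj(S,X)-[380,150])*5).round(0))
d=np.array([np.cos(np.radians(137)),np.sin(np.radians(137))])
print("tip",((proj(S,[*(np.array([.581,.2008])+.127*d),.177])-[380,150])*5).round())
E
```

```text
t: 21.82
eef_pos: [0.4557, 0.3182, 0.2367]
ee_rot: [-3.14, -0.001, 2.394]
force: [-0.2, 0.6, -1.7]
gripper_width: 0.0435
pos [0.4557 0.3182 0.2367] yaw 137.15 t 21.82 F [-0.19  0.59 -1.7 ] w 0.0435
shift cm [-0.67 -0.09  0.17] turn 0.2
[0.4598 0.3135 0.1943] [485. 202.]
[0.4849 0.3406 0.1943] [544. 248.]
[0.4346 0.2864 0.1943] [429. 158.]
[0.4428 0.2952 0.1943] [447. 172.]
[0.4768 0.3318 0.1943] [525. 233.]
tip [410. 259.]
```

View pics/s17c.png

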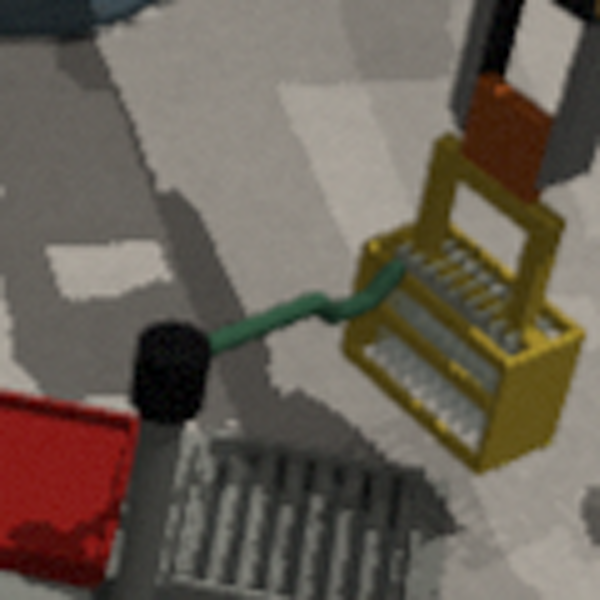

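```bash
python3 -m jog '[-0.6,-0.7,0,0,0,-0.6,-0.8,0,0,0,-0.6,-0.8,0,0,0,-0.6,-0.8,0,0,0,-0.6,-0.8,0,0,0,-0.6,-0.8,0,0,0,-0.6,-0.8,0,0,0,-0.6,-0.7,0,0,0,-0.6,-0.3,0,0,0,-0.6,0,0,0,0]'
python3 - <<'E'
from h import *
plan(.460,.313,.235,137)
im=get_image("scene");cv2.imwrite("pics/s18.png",im);crop(im,380,150,500,270,5,'pics/s18c.png')
im=get_image("wrist");cv2.imwrite("pics/w18.png",im)
S=camera_params("scene");p=sense()["eef_pos"];Rt=R.from_euler('xyz',sense()["ee_rot"]).as_matrix()
X=p+Rt@np.array((-.6,-.1,4.3))/100; print(X.round(4),np.hypot(X[0]-.581,X[1]-.2008))
E
```

```text
t: 22.7
eef_pos: [0.5043, 0.2736, 0.2374]
ee_rot: [-3.142, -0.0, 2.393]
force: [-0.6, 0.0, -1.8]
gripper_width: 0.0436
pos [0.5043 0.2736 0.2374] yaw 137.1 t 22.7 F [-0.64  0.   -1.8 ] w 0.0436
shift cm [ 5.93 -0.13  0.24] turn 0.1
[0.5073 0.2694 0.1944] 0.10062672485858183
```

View pics/s18c.png

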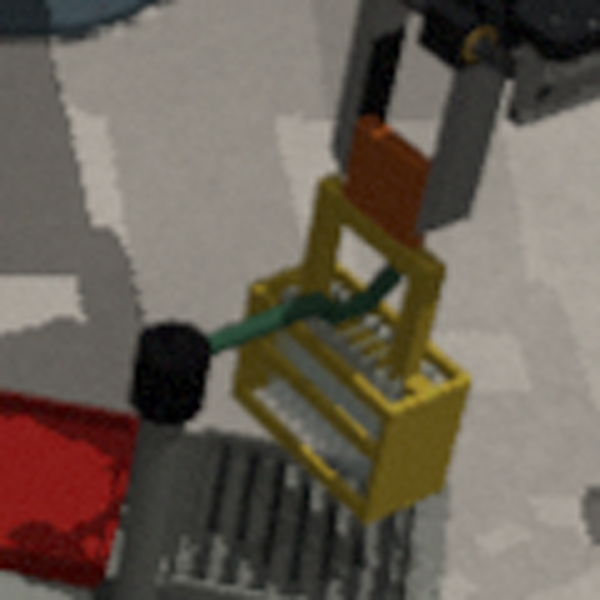

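View pics/w18.png

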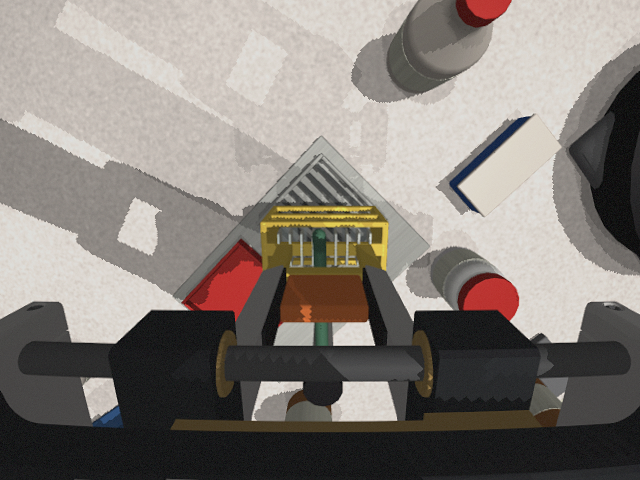

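```bash
python3 -m jog '[-0.6,0,0,0.8,0,-0.6,0,0,0.8,0,-0.6,0,0,0.4,0,-0.6,0,0,0,0,-0.6,0,0,0,0,-0.6,0,0,0,0]'
python3 -m jog '[-0.6,0,0,0.2,0,-0.6,0,0,0.1,0,-0.6,0,0,0,0]'
python3 -m jog '[-0.6,0,0,0.2,0,-0.6,0,0,0,0]'
python3 -m jog '[-0.6,0,0,0.1,0,-0.6,0,0,0,0]'
```

```text
t: 23.3
eef_pos: [0.5037, 0.2742, 0.2175]
ee_rot: [3.142, 0.0, 2.394]
force: [-0.3, -0.4, -2.5]
gripper_width: 0.0437
t: 23.55
eef_pos: [0.5036, 0.2741, 0.2143]
ee_rot: [-3.141, -0.0, 2.394]
force: [0.5, -1.0, -1.7]
gripper_width: 0.0439
t: 23.72
eef_pos: [0.5036, 0.2741, 0.2121]
ee_rot: [-3.141, -0.0, 2.394]
force: [-0.7, -0.9, -1.4]
gripper_width: 0.0436
t: 23.88
eef_pos: [0.5036, 0.2741, 0.2113]
ee_rot: [-3.141, -0.0, 2.394]
force: [-0.4, 0.0, -1.3]
gripper_width: 0.0436
```

```bash
python3 -m jog '[-0.6,0,0,0.1,0,-0.6,0,0,0.05,0,-0.6,0,0,0,0]'
python3 -m jog '[-0.6,0,0,0.1,0,-0.6,0,0,0.05,0,-0.6,0,0,0,0]'
python3 - <<'E'
from h import *
im=get_image("scene");crop(im,380,150,500,270,5,'pics/s19c.png')
E
```

```text
t: 24.13
eef_pos: [0.5036, 0.2741, 0.2098]
ee_rot: [-3.141, -0.0, 2.394]
force: [-0.2, 0.3, -1.4]
gripper_width: 0.0439
t: 24.38
eef_pos: [0.5036, 0.2741, 0.2083]
ee_rot: [-3.141, -0.0, 2.394]
force: [-0.2, 0.4, -2.1]
gripper_width: 0.0435
```

View pics/s19c.png

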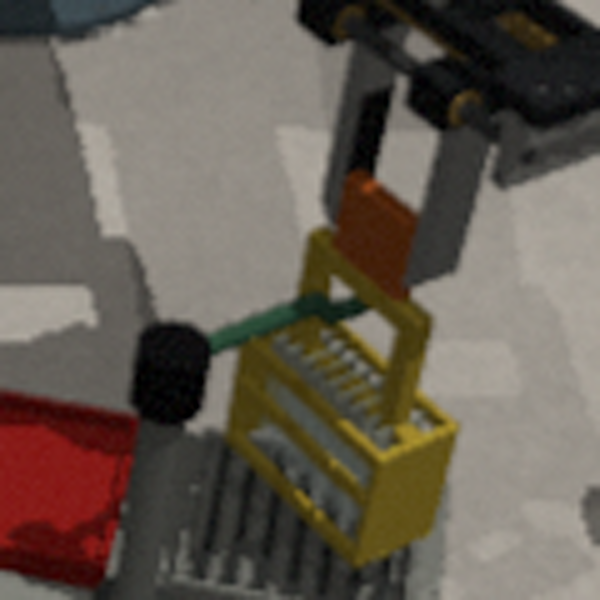

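```bash
python3 -m jog '[-0.6,0,0,0.1,0,-0.6,0,0,0,0]'
python3 -m jog '[-0.6,0,0,0.1,0,-0.6,0,0,0,0]'
python3 -m jog '[-0.6,0,0,0.1,0,-0.6,0,0,0,0]'
```

```text
t: 24.6
eef_pos: [0.5037, 0.2741, 0.2073]
ee_rot: [-3.141, -0.0, 2.394]
force: [-0.9, 0.2, -2.4]
gripper_width: 0.0438
t: 24.77
eef_pos: [0.5036, 0.2741, 0.2063]
ee_rot: [-3.141, -0.0, 2.394]
force: [-0.4, -0.5, -1.6]
gripper_width: 0.0437
t: 24.93
eef_pos: [0.5036, 0.2741, 0.2053]
ee_rot: [-3.141, -0.0, 2.394]
force: [0.4, -0.0, -1.5]
gripper_width: 0.0436
```

```bash
python3 -m jog '[-0.6,0,0,0.1,0,-0.6,0,0,0,0]'
python3 -m jog '[-0.6,0,0,0.1,0,-0.6,0,0,0,0]'
python3 - <<'E'
from h import *
im=get_image("scene");crop(im,400,170,490,260,6,'pics/s20c.png')
im=get_image("wrist");crop(im,240,190,410,340,4,'pics/w20c.png')
E
```

```text
t: 25.1
eef_pos: [0.5039, 0.2742, 0.2046]
ee_rot: [3.141, 0.0, 2.394]
force: [-0.0, 0.1, -1.6]
gripper_width: 0.0439
t: 25.27
eef_pos: [0.5041, 0.2744, 0.2044]
ee_rot: [3.14, 0.0, 2.394]
force: [-1.3, -0.5, 2.5]
gripper_width: 0.0437
```

View pics/s20c.png

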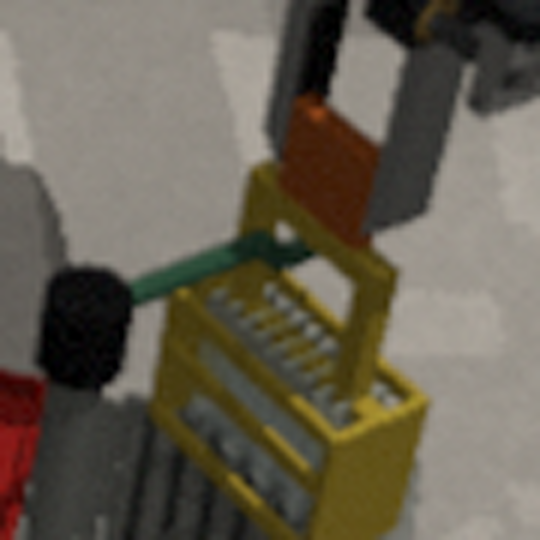

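View pics/w20c.png

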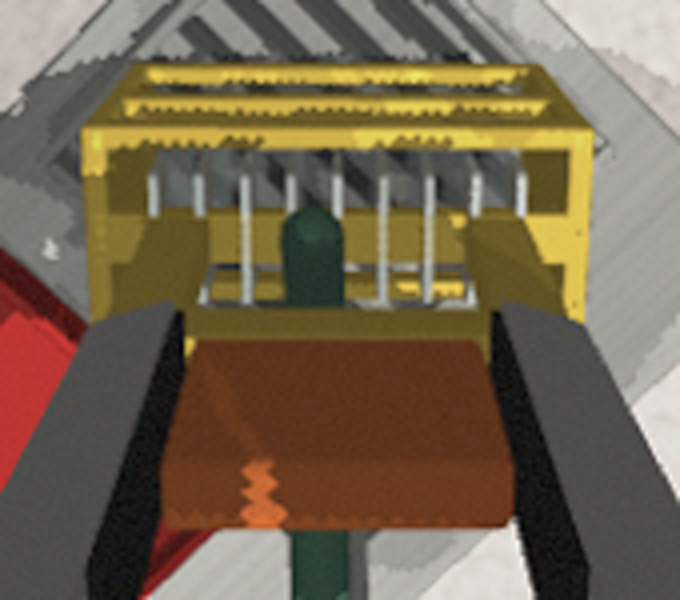

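Run:
```python
from h import *
c=camera_params("wrist");f=lambda u,v,z:onz(c,(240+u/4-.4,190+v/4-.4),z)
tip=f(313,206,.175);b1=f(187,308,.165);b2=f(490,308,.165);b=(b1+b2)/2
d=np.array([np.cos(np.radians(137)),np.sin(np.radians(137))])
print(tip,b, "tip-bar outer: radial",(tip-b)[:2]@d,"tang",(tip-b)[:2]@np.array([-d[1],d[0]]), np.linalg.norm(b1-b2))
o=[(22.5,50,-82),(22.5,-50,-82),(22.5,50,-152),(22.5,-50,-152),(5,22,20),(5,-22,20),(-5,22,20),(-5,-22,20),(5,22,-20),(5,-22,-20)]
q=[(240+a/4-.4,190+b/4-.4) for a,b in [(83,130),(593,130),(135,66),(543,66),(167,458),(513,458),(163,525),(513,525),(195,342),(480,342)]]
rackpnp(o,q)
```

```text
[0.48605408 0.28446659 0.175     ] [0.50314831 0.2738561  0.165     ] tip-bar outer: radial 0.019738267112822214 tang 0.0038982233498463907 0.04861501003670139
grip [0.5082 0.2691 0.1936] z [ 0.014 -0.016  1.   ] x [-0.733  0.68   0.021] tilt 1.2 yaw 137.1 res 1.4
eye [0.5078 0.2696 0.1616] base [0.5061 0.2715 0.0416]
eye in tool cm [-0.59 -0.11  4.27] grip in tool cm [-0.66 -0.11  1.07]
```

```bash
python3 -m jog '[-0.6,0,0,-0.3,0,-0.6,0,-0.35,0,0,-0.6,0,0,0.2,0,-0.6,0,0,0.1,0,-0.6,0,0,0,0]'
python3 -m jog '[-0.6,0,0,0.1,0,-0.6,0,0,0,0]'
```

```text
t: 25.78
eef_pos: [0.5016, 0.2718, 0.2043]
ee_rot: [3.14, 0.0, 2.394]
force: [-0.9, 0.2, 3.4]
gripper_width: 0.0437
t: 25.95
eef_pos: [0.502, 0.2722, 0.2041]
ee_rot: [3.139, 0.001, 2.394]
force: [-2.5, 0.9, 6.9]
gripper_width: 0.0438
```

```bash
python3 -m jog '[-0.6,0,0,0.07,0,-0.6,0,0,0,0]'
python3 -m jog '[-0.6,0,0,0,0,-0.6,0,0,0,0]'
python3 -m jog '[-0.6,0,0,0.02,0,-0.6,0,0,0,0,-0.6,0,0,0,0,-0.6,0,0,0,0,-0.6,0,0,0,0,-0.6,0,0,0,0]'
python3 - <<'E'
from h import *
im=get_image("scene");crop(im,400,170,490,260,6,'pics/s21c.png')
im=get_image("wrist");crop(im,240,190,410,340,4,'pics/w21c.png')
print(sense()["force"])
E
```

```text
t: 26.12
eef_pos: [0.5023, 0.2724, 0.204]
ee_rot: [3.138, 0.001, 2.394]
force: [-2.8, 1.0, 8.4]
gripper_width: 0.0435
t: 26.28
eef_pos: [0.5022, 0.2724, 0.204]
ee_rot: [3.138, 0.001, 2.394]
force: [-2.5, 0.8, 8.0]
gripper_width: 0.0435
t: 26.78
eef_pos: [0.5023, 0.2724, 0.204]
ee_rot: [3.138, 0.001, 2.394]
force: [-2.1, 1.1, 9.1]
gripper_width: 0.0438
[-1.1339794   1.07793374  9.10200038]
```

View pics/w21c.png

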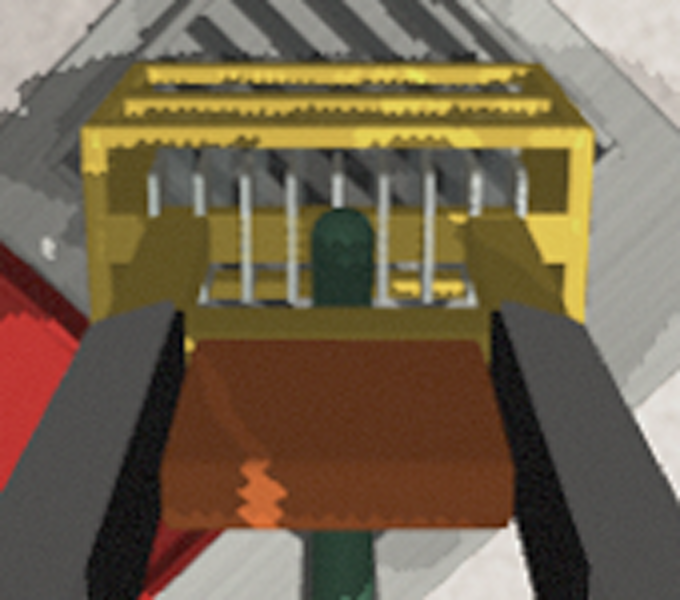

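View pics/s21c.png

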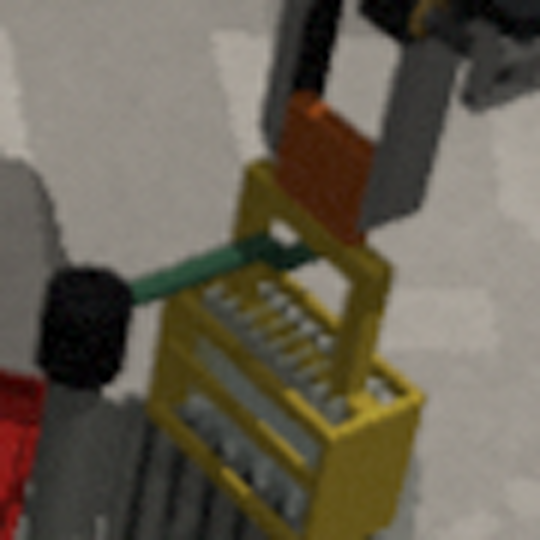

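The hook is now centred in the window: bar centre 338, hook 343. The rack has caught and the tug reads about 9 N. I raise it to 12 N for half a second, then relax.

```bash
python3 -m jog '[-0.6,0,0,0.09,0,-0.6,0,0,0,0,-0.6,0,0,0,0]'
python3 -m jog '[-0.6,0,0,0,0,-0.6,0,0,0,0,-0.6,0,0,0,0,-0.6,0,0,0,0,-0.6,0,0,0,0]'
```

```text
t: 27.13
eef_pos: [0.5027, 0.2728, 0.2039]
ee_rot: [3.137, 0.001, 2.394]
force: [-2.7, 1.3, 12.2]
gripper_width: 0.0432
t: 27.55
eef_pos: [0.5027, 0.2728, 0.2039]
ee_rot: [3.137, 0.001, 2.394]
force: [-3.6, 2.5, 12.1]
gripper_width: 0.0436
```

```bash
python3 -m jog '[-0.6,0,0,-0.15,0,-0.6,0,0,-0.12,0,-0.6,0,0,0,0]'
python3 -m jog '[-0.6,0,0,0,0,-0.6,0,0,0,0,-0.6,0,0,0,0]' 5
python3 -m jog '[0.0,0,0,0,0,0.02,0,0,0,0,0.05,0,0,0,0,0.1,0,0,0,0]'
python3 - <<'E'
from h import *
im=get_image("wrist");crop(im,220,190,430,340,3.5,'pics/w22c.png')
print(sense()["force"],sense()["gripper_width"])
E
```

```text
t: 27.8
eef_pos: [0.5018, 0.2719, 0.2042]
ee_rot: [3.14, 0.001, 2.394]
force: [-0.6, 0.3, 6.6]
gripper_width: 0.0438
t: 28.05
eef_pos: [0.5018, 0.2719, 0.2041]
ee_rot: [3.14, 0.0, 2.394]
force: [0.3, 1.2, 6.0]
gripper_width: 0.0441
t: 28.38
eef_pos: [0.5009, 0.2713, 0.2025]
ee_rot: [-3.14, -0.001, 2.394]
force: [0.6, 0.0, 0.0]
gripper_width: 0.0512
[ 0.94894537 -0.71869517  0.85139669] 0.05118737955368966
```

View pics/w22c.png

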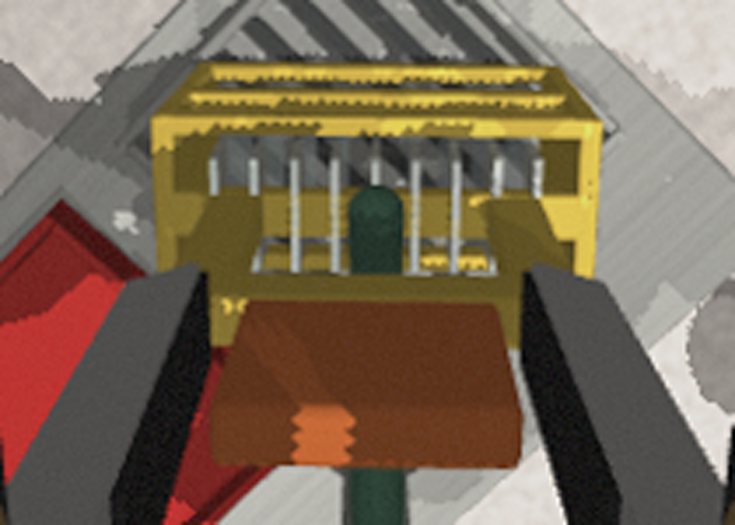

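The rack hangs on the hook, tip at (375,190) in the crop, with both fingers clear. I open further and lift straight up.

```bash
python3 -m jog '[0.3,0,0,0,0,0.3,0,0,0,0,0.3,0,0,0,0,0.3,0,0,-1,0,0.3,0,0,-1.5,0,0.3,0,0,-2,0,0.3,0,0,-2.5,0,0.3,0,0,-2.5,0,0.3,0,0,-2,0,0.3,0,0,0,0]'
python3 - <<'E'
from h import *
im=get_image("wrist");cv2.imwrite('pics/w23.png',im)
im=get_image("scene");crop(im,350,130,500,290,3.7,'pics/s23c.png')
print(sense()["force"],sense()["eef_pos"])
E
```

```text
t: 29.27
eef_pos: [0.5033, 0.2723, 0.3247]
ee_rot: [3.133, 0.005, 2.394]
force: [0.6, 0.3, 1.4]
gripper_width: 0.0613
[-0.32680633  0.56450402 -0.71407196] [0.50159233 0.27167271 0.31924076]
```

View pics/w23.png

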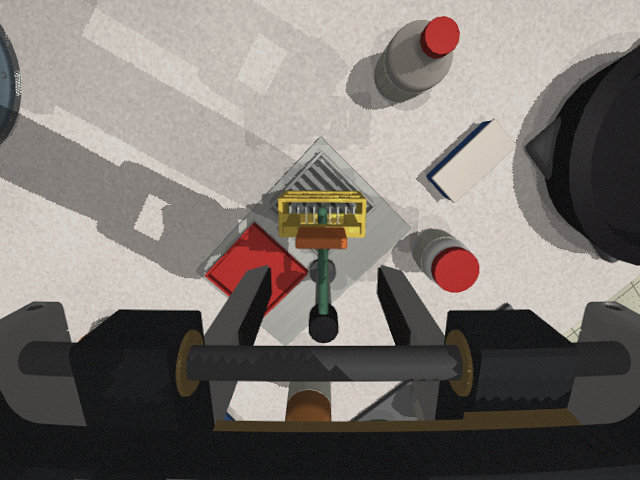

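View pics/s23c.png

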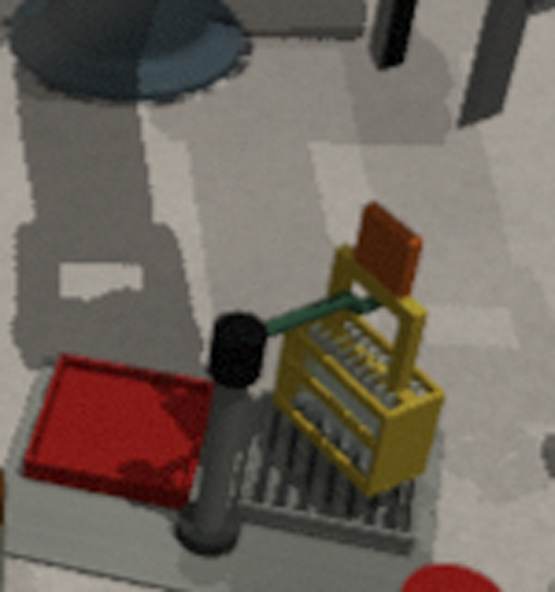

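```bash
python3 -m jog '[0.3,0,0,-2,0,0.3,0,0,-3,0,0.3,0,0,-2,0,0.3,0,-4,0,0,0.3,0,-4,0,0,0.3,0,-4,0,0,0.3,0,-4,0,0,0.3,0,-4,0,0,0.3,0,0,0,0,0.3,0,0,0,0]'
python3 -m jog '[0.3,-4,0,0,0,0.3,-4,0,0,0,0.3,-4,0,0,0,0.3,-4,0,0,0,0.3,-4,0,0,0,0.3,0,0,0,0,0.3,0,0,0,0]'
python3 - <<'E'
from h import *
a=get_image("scene");t=get_image("top");crop(t,170,180,330,310,4,'pics/t24.png')
b=get_image("scene");print("moving px",(cv2.absdiff(a,b)[190:270,420:475].max(2)>40).sum(),sense()["eef_pos"],sense()["t"])
crop(b,390,150,500,290,4.2,'pics/s24c.png');cv2.imwrite('pics/t24f.png',t)
E
```

```text
t: 30.2
eef_pos: [0.3644, 0.1242, 0.3872]
ee_rot: [3.142, -0.0, 2.391]
force: [-0.2, 0.5, -0.2]
gripper_width: 0.061
t: 30.78
eef_pos: [0.5132, -0.0116, 0.3852]
ee_rot: [-3.139, -0.006, 2.393]
force: [-0.1, 1.0, -0.9]
gripper_width: 0.0611
moving px 0 [ 0.51182743 -0.00991652  0.38778196] 30.9333
```

View pics/t24.png

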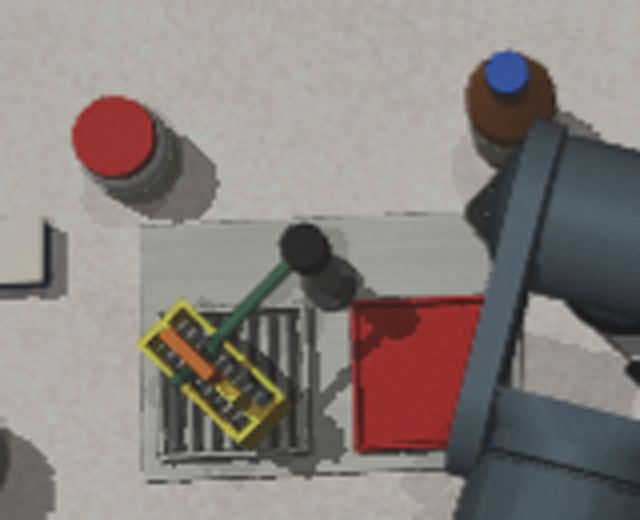

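View pics/s24c.png

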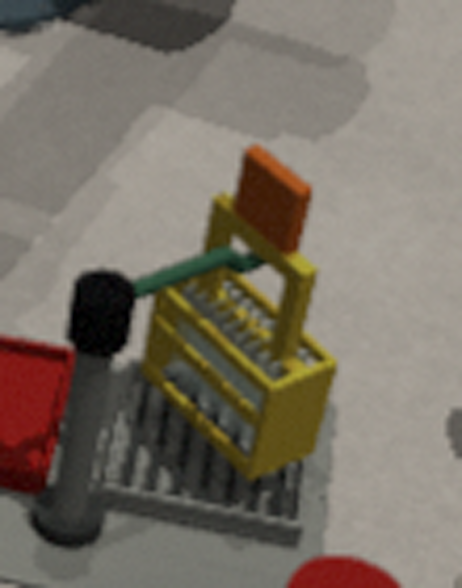

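```bash
python3 -m jog '[0.3,0,0,0,0,0.3,0,0,0,0,0.3,0,0,0,0,0.3,0,0,0,0,0.3,0,0,0,0,0.3,0,0,0,0]'
python3 - <<'E'
from h import *
T=camera_params("top");f=lambda u,v,z:onz(T,(170+u/4-.4,180+v/4-.4),z)
pan=np.array([.5076,.266]);ax=np.array([.581,.2008])
tab=f(187,354,.217)
rim=np.mean([f(*p,.115) for p in [(182,302),(140,344),(243,443),(287,402)]],0)
tip=f(177,381,.177)
print("tab",tab,"rim centre",rim,"tip ang",np.degrees(np.arctan2(*(tip[:2]-ax)[::-1])))
lean=(tab-rim)/np.linalg.norm(tab-rim);print("lean rad",np.arccos(lean[2]),"base est",rim[:2]-lean[:2]*.07,"eye est",rim+lean*.05,"base-pan",np.hypot(*(rim[:2]-lean[:2]*.07-pan)))
t0=cv2.imread("pics/t24f.png");t1=get_image("top");print("chg",(cv2.absdiff(t0,t1)[250:300,200:245].max(2)>25).sum())
o=cv2.imread("pics/top0.png")
for n,(x,y,w) in dict(amber=(297,205,18),jar=(200,215,18),pot=(366,304,14),stain=(393,195,16),box=(162,243,24),tubes=(475,267,32),wash=(155,292,20)).items():
    print(n,(cv2.absdiff(o,t1)[y-w:y+w,x-w:x+w].max(2)>40).mean().round(3))
E
```

```text
t: 31.43
eef_pos: [0.5119, -0.011, 0.3885]
ee_rot: [3.141, 0.0, 2.394]
force: [-0.2, -0.1, -0.3]
gripper_width: 0.0609
tab [0.50624674 0.2716942  0.217     ] rim centre [0.50540552 0.27048451 0.115     ] tip ang 136.51019547753975
lean rad 0.01444440428458724 base est [0.50482827 0.26965441] eye est [0.50581784 0.27107743 0.16499478] base-pan 0.004586633008418479
chg 0
amber 0.054
jar 0.0
pot 0.537
stain 0.0
box 0.0
tubes 0.0
wash 0.0
```

Run:
```python
from h import *
o=cv2.imread("pics/top0.png");t=cv2.imread("pics/t24f.png")
s0=cv2.imread("pics/scene0.png");s=get_image("scene")
a=np.hstack([o[180:330,280:430],t[180:330,280:430],s0[150:300,260:360],s[150:300,260:360]]);cv2.imwrite("pics/cmp.png",cv2.resize(a,None,fx=1.6,fy=1.6))
```

```text
(no output)
```

View pics/cmp.png

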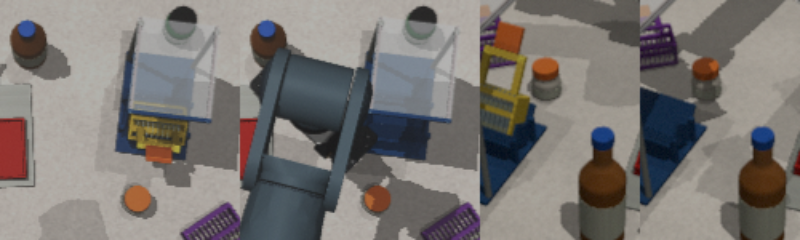

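The pot is where it was. It only has the arm's shadow on it, and the amber bottle hasn't moved either. The rack hangs still, so I hand in.

```bash
python3 -c "
from workcell import *
print(close_job(), sense()['t'])"
```

```text
the job is handed in; nothing more can be done
the job is handed in; nothing more can be done
```

The yellow rack is hanging in the hook's seat over the steel drain pan, and the job was handed in about 31 s into the 72 s allowed.

**What I did:**
- **Hook:** I turned it about 152° with the fingers either side of it.
- **Taking the rack:** I gripped it by the sides of its tab and slid it out along its leaning axis.
- **Setting it upright:** I loosened the grip so the rack could pivot, which only brought it to 27° from vertical and let it slip a few millimetres in the fingers. I finished by pressing the basket lightly against the front edge of the fixed hood.
- **Hanging it:** The bar went over the hook's tip and touched the seat about 4 mm off-centre. I lifted it, shifted it and set it down again.
- **Tug:** The wrist read 12.1–12.2 N downward for more than 0.4 s, after about 0.8 s at 7–9 N. The rack stayed caught, so I released it and moved clear.

**Last checks:**
- **Hook direction:** 136.5–137°, against 138–139° for the middle of the pan, which is about 3–4 mm at the seat.
- **Hanging position:** the rack's underside is about 5 mm from the pan's centre and it leans about 0.015 rad.
- **Stillness:** no pixel change over the rack between top pictures about half a second apart.
- **Bottles, jars and boxes:** no pixel change at five of the seven. The check flagged the specimen pot and, slightly, the amber bottle; a closer look showed only the arm and its shadow, with both standing in place.

**Disagreements:** the wrist camera put the tab about 3 mm further to the robot's right than the fixed cameras. It also put the bar about 3 mm lower than where it touched the hook. I lowered onto the seat by force rather than trusting that height.

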